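# Seat the iron core in the V-groove tester

### The job

Take the long plain iron core out of the wooden rack, lay it down in the open part of the core tester's V-groove, and then push it gently along the groove under the clear guard until it is fully home, pressed lightly but definitely against the steel stop. The stop belongs to a delicate gauge, so never ram it; leave the core there, let go, and do not disturb the other pieces.

Things in the scene. Friction and masses are not known exactly. Their poses are not given: they have to be found in the camera images.
- core: the part to load: plain solid steel cylinder, 24 mm diameter, 90 mm long, 0.24 to 0.42 kg; the other two pieces in the rack are a short one and a necked one. Origin at its middle, on its axis; x axis along the cylinder (both ends alike; it may be rolled about x). It starts in one of the rack's three places, its axis 29 mm above the table.
- stub: a bystander in the rack: plain steel cylinder, 24 mm diameter, only 50 mm long. Origin at its middle, x along it. Leave it.
- necked: a bystander in the rack: steel cylinder 24 mm diameter and 56 mm long with a thin neck, 12 mm diameter and 34 mm long, on one end (+x end). Origin at the middle of the thick part, x along it. Leave it.
- rack: fixed light wooden board, 124 x 172 x 12 mm, left or right of the tester, with three places 55 mm apart along its y axis; in each a part lies along the rack's x between two 8 mm thick black rods (tops 20 mm above the table, 26 mm apart over their outsides). Origin on the table under the middle place, 50 mm to +x of the board's centre; the parts' middles start near x = -50 mm.
- bench: the fixed core tester: aluminium block with a 90 degree V-groove along its x axis, on a 12 mm dark base plate, before a 97 mm high white housing. Origin on the table under the groove's centre line. Groove from x = -130 mm (open end, nearest the robot) to +105 mm. Block top flat, 60 mm wide, 50 mm above the table; groove 22 mm wide, 11 mm deep; the core's axis lies in it 56 mm above the table.
- ring: bystander: dark steel ring, 48 mm outside, 12 mm high, lying on the table. Origin at its underside. Leave it.
- puck: bystander: grey disc, 40 mm across, 16 mm high, on the table. Origin at its underside. Leave it.
- driver: bystander: screwdriver lying on the table near the robot. Leave it.
- mug: bystander: white mug, 90 mm high. Origin at its underside. Leave it.
- column: bystander: black upright display column, 200 mm high, 68 mm across, beyond the others. Origin at its underside. Leave it.
- guard_mouth (a point): point over the groove's centre line at the tester's x = 0, 50 mm above the table. Nearer the robot the groove is open from above; from 5 to 100 mm beyond this point a fixed clear plastic guard covers it (68 mm wide, inside 60 mm, roof from 72 to 75 mm above the table). The metal rubs: sliding the core takes about 1 to 4 N, and bearing down on it rubs more.
- gauge: the tester's gauge: a fixed steel collar, 34 mm diameter, on the front of the white housing; origin on the groove's line 56 mm above the table, 105 mm beyond the guard mouth point; x into the housing. Out of it towards the open end stands the stop, a dark steel pin, 22 mm diameter, flat end.
- stop_nominal (a point): a point on the groove's line where the pin's flat end stands on average; it is set up to 21 mm to either side (50 to 92 mm beyond the guard mouth point), unmeasured, differently each time. The core's near end when home lies from 40 mm before to 2 mm past the mouth point. The pin yields 0.1 mm per N and springs back; it bears 12 N at most. A definite seat is over 3 N for 0.2 s.
Things that resemble listed ones, but are neither listed nor needed, are in the scene too. Leave any green or pink look-alike of the core alone.

How it is judged:
By the outcome, as a careful person would: the job done as asked, in the order asked, and still so for the second after the job is handed in, with the robot touching nothing.
It also fails if it takes over 72 s, if anything falls off the work surface, if the arm or the gripper's body presses on something with over 40 N, if the wrist force passes 120 N, or if a joint passes its speed limit or range.

### The arm

A 6-joint arm with a two-finger parallel gripper is mounted at the origin on the work surface. World frame = base frame: x ahead of the robot, y to its left, z up, the work surface at z = 0. Lengths are in m, angles in rad, forces in N, time in s.
With the tool pointing down it reaches from about 0.275 to 0.75 m from the base axis. Payload 10.2 kg.
Tool frame: the origin (TCP) lies at the very end of the fingers, on their centre line; the grasp point (between the pads) lies 19 mm behind it; x points along the fingers, y is the direction in which the jaws open and shut, and the axes are right-handed (so a half turn about x gives the same grasp; the last joint's range is limited). The gripper opens to 85 mm and grips with 20 to 120 N. Pads are 22 mm wide; open, the fingers measure 114 mm over their backs; the gripper's body (76 mm by 85 mm) begins 54 mm behind the grasp point. The pads swing forward as they close: fully open they stand 13 mm farther back than shut.
Start: joints at [0.924, 0.313, 1.498, -0, 1.331, -0.223], TCP at [0.216, 0.479, 0.231] pointing down, gripper open.
Joint ranges: [-2.94, 2.94], [-0.97, 2.17], [0.19, 2.56], [-1.23, 4.37], [0.02, 3.11], [-2.88, 2.88]. Speed limits (rad/s): [2.39, 2.39, 3.01, 3.14, 3.14, 3.14].

### API

Orientations are given as a unit quaternion [x, y, z, w].
In Python, from plant import robot gives the robot as it stands.
- The arm moves only by the tool arm_command, never from a script. Its argument "motion" is a list of rows, each an object of numbers: "gripper": the opening, from 0 (shut) to 1 (fully open); "x", "y", "z": the shift along the tool's x, y, z in units of 20 cm (1.0 is 20 cm); "ax", "ay", "az": the turn, a rotation vector about the tool's x, y, z in units of pi rad (1.0 is pi rad). In form: [{"gripper": .., "x": .., "y": .., "z": .., "ax": .., "ay": .., "az": ..}, ...]. A call has 1 to 5 rows; each row is the pose to reach, as a shift and turn from the pose commanded when the call began, along the tool's axes at that moment, turning the shorter way round; what a row does not reach only later rows make up. A row lasts 1/12 s, in which the tool goes at most 41.7 mm and 7.16 degrees, less where a joint would pass 70% of its speed; a pose out of reach is approached as far as the arm can. A call with a number of a shift or a turn outside -1 to 1 is refused whole. A call with a gripper value outside its range is refused whole. The fingers move at their own pace and stop on an object; "squeeze" is the grip in N (left out, the last holds). Time passes only in rows, so rows that repeat a pose let the fingers close. It gives the time, the measured TCP pose, the force and the opening at its end, in the units of the state.
- robot.get_obs(): the state, without advancing time (a new reading comes with each control period).
- robot.snapshot(name): name is "side" or "top" or "wrist"; returns (picture, depth): 420x560x3 uint8, blue, green, red; 420x560 float32, m along the optical axis (not along the pixel's ray), 0 where there is no reading.
- robot.calibration(name): a dict with "vfov" (degrees; the focal length in pixels is half the picture's height over the tangent of half this angle, whatever the lens; pixels are square), "cx", "cy" (the principal point, pixels), "xyz" and "orientation" of the camera in the world. Camera axes: x right, y down, z forward; pixel columns grow to the right and rows downward; lengths in m; the calibration is good to about 2 mm. A picture is of the moment at which its call begins: read the wrist's pose just before it. calibration takes no time and is no camera call; for the wrist camera it gives the pose at the moment of the call.
- robot.sign_off(): hands the job in, once; it reports no verdict.
Trained networks look in the newest picture that a camera, given by its name, has taken for a name from the list of things; names that differ only in an ending like _2 or _b are one class to them, and where a whole thing is asked for, a point or a joint stands for the part that bears it (a point fixed in the world has none). Each returns a list of dicts, best first, with "p" (0 to 1); they miss things now and then, are a little off and sometimes report something else, mostly with a low value. They report only what shows in the picture. A call takes as long as a camera call. They do not tell look-alikes from the thing itself.
- robot.boxes_of(camera, target): "box" ([left, top, width, height] in pixels, round what is visible of it).
The state is a dict: "clock": time; "q": joint angles; "dq": joint speeds; "joint_torque": joint torques, N m; "ee_pos": TCP position; "tool_rot": TCP orientation; "ft_force": force on the tool from outside, world axes, zero at the start; "wrist_torque": the same for the moment, N m; "grip_width": finger opening in m.
Only numpy, scipy, OpenCV 4.12 (cv2) and the standard library are available. Lean on these libraries where they do the work, as an engineer would, in place of code of your own. Each camera call takes 0.05 s, during which the arm holds its last target.

## Working session

There is one attempt and no reset: what is moved stays moved. The work goes in short steps, Python scripts to look and compute and a tool call to move; the robot and the scene stay as the last step left them, time stands still between calls to the robot, and variables do not carry over. Pictures are saved under pics/ and viewed, and the job is handed in when it is done.

Besides the shell and the picture viewer there is one more tool, called after "Call:" as name(argument=value, ...), one argument or row to a line, values as JSON. arm_command: Moves the arm, as the interface text tells. Its arguments: {"type":"object","properties":{"motion":{"type":"array","items":{"type":"object","properties":{"gripper":{"type":"number"},"x":{"type":"number","minimum":-1,"maximum":1},"y":{"type":"number","minimum":-1,"maximum":1},"z":{"type":"number","minimum":-1,"maximum":1},"ax":{"type":"number","minimum":-1,"maximum":1},"ay":{"type":"number","minimum":-1,"maximum":1},"az":{"type":"number","minimum":-1,"maximum":1}}}},"squeeze":{"type":"number"}},"required":["motion"]}

```bash
mkdir -p pics; ls; cat > h.py <<'E'
import numpy as np, cv2
from scipy.spatial.transform import Rotation as R
from plant import robot
def K(c):
    f=210/np.tan(np.radians(c['vfov'])/2); return f,c['cx'],c['cy']
def cloud(c,d):
    f,cx,cy=K(c); v,u=np.mgrid[0:420,0:560]
    P=np.stack([(u-cx)/f*d,(v-cy)/f*d,d],-1)
    W=P@R.from_quat(c['orientation']).as_matrix().T+np.array(c['xyz']); W[d==0]=np.nan
    return W
def proj(c,p):
    f,cx,cy=K(c); q=R.from_quat(c['orientation']).as_matrix().T@(np.array(p)-np.array(c['xyz']))
    return q[0]/q[2]*f+cx,q[1]/q[2]*f+cy
def tool(p,wd=None):
    "delta world vector -> tool units"
E
python3 - <<'E'
from h import *
o=robot.get_obs(); print({k:np.round(v,4).tolist() for k,v in o.items()})
for n in ['top','side']:
    c=robot.calibration(n); print(n,c)
    im,d=robot.snapshot(n); np.savez('pics/%s0.npz'%n,im=im,d=d); cv2.imwrite('pics/%s0.png'%n,im)
for t in ['core','stub','necked','rack','bench','guard_mouth','gauge']:
    try: print(t,[(np.round(b['box']).tolist(),round(b['p'],2)) for b in robot.boxes_of('top',t)][:4])
    except Exception as e: print(t,e)
print(robot.get_obs()['clock'])
E
```

```text
pics
{'clock': 0.0, 'q': [0.9236, 0.3134, 1.4985, 0.0, 1.331, -0.2234], 'dq': [0.0013, 0.0009, 0.0013, -0.0005, 0.0002, 0.0007], 'joint_torque': [0.0002, -41.2263, -25.9747, -0.0002, 0.0042, -0.0], 'ee_pos': [0.2157, 0.4783, 0.2308], 'tool_rot': [0.1483, 0.6915, -0.1491, 0.6911], 'ft_force': [0.395, 0.2587, 0.1173], 'wrist_torque': [-0.0043, -0.0617, -0.008], 'grip_width': 0.0857}
top {'vfov': 49.14683816683273, 'cx': 289.0261187605003, 'cy': 213.70679138129242, 'xyz': array([0.39790364, 0.1104466 , 1.01474531]), 'orientation': array([-0.70420023,  0.70468279, -0.06446368,  0.05803991])}
side {'vfov': 56.4131238198637, 'cx': 280.84606882333287, 'cy': 209.23981241939418, 'xyz': array([ 0.32347329, -0.73091471,  0.63830795]), 'orientation': array([ 0.87207239, -0.12320097,  0.06409395, -0.46925817])}
core [([170.0, 122.0, 39.0, 27.0], 0.84), ([238.0, 194.0, 17.0, 43.0], 0.82), ([205.0, 270.0, 40.0, 34.0], 0.57), ([229.0, 131.0, 24.0, 40.0], 0.56)]
stub []
necked [([214.0, 191.0, 13.0, 42.0], 0.55), ([206.0, 184.0, 83.0, 67.0], 0.55)]
rack [([206.0, 183.0, 82.0, 65.0], 0.71)]
bench [([409.0, 83.0, 66.0, 173.0], 0.97), ([330.0, 244.0, 21.0, 17.0], 0.61)]
guard_mouth [([407.0, 81.0, 67.0, 176.0], 0.56)]
gauge [([324.0, 155.0, 18.0, 17.0], 0.31)]
0.45
```

```bash
python3 - <<'E'
import cv2
im=cv2.imread('pics/top0.png'); cv2.imwrite('pics/top0c.png',cv2.resize(im[70:320,130:490],None,fx=2.2,fy=2.2,interpolation=cv2.INTER_CUBIC))
E
```

```text
(no output)
```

View pics/top0.png

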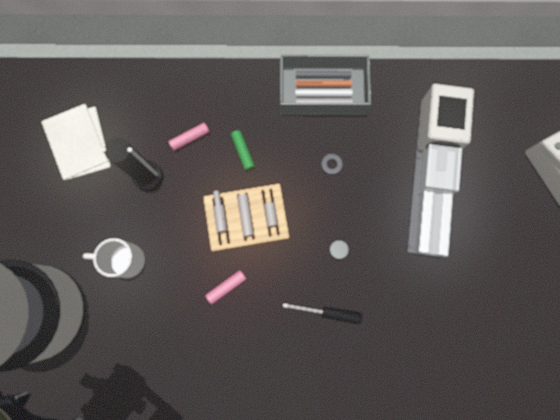

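View pics/side0.png

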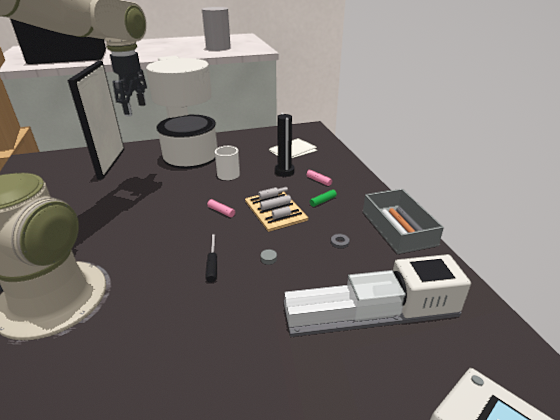

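View pics/top0c.png

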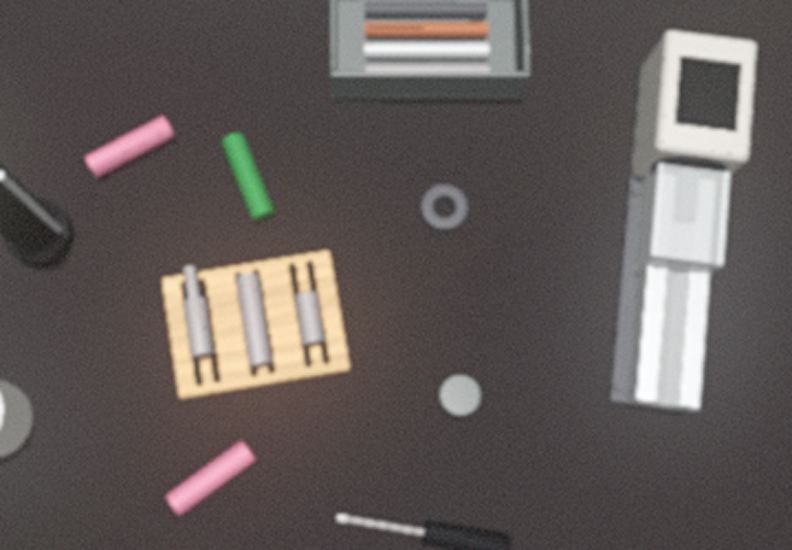

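The three grey rack pieces in the top picture are at about (220,216), (246,216) and (270,213). The left one has a thin neck, the middle one is long and plain, and the right one is short. The middle one is therefore the core. The pink pieces (188,137; 226,287) and the green one (243,150) are look-alikes. The tester lies at (440,170), with its open end at the bottom.

Next I measure.

```bash
python3 - <<'E'
from h import *
Z=np.load('pics/top0.npz'); c=robot.calibration('top'); W=cloud(c,Z['d']); im=Z['im']
def reg(u0,u1,v0,v1,z0,z1):
    p=W[v0:v1,u0:u1].reshape(-1,3); p=p[(p[:,2]>z0)&(p[:,2]<z1)]; return p
def pca(p):
    m=p[:,:2].mean(0); e,v=np.linalg.eigh(np.cov((p[:,:2]-m).T)); a=v[:,1]; a=a*np.sign(a[0])
    s=(p[:,:2]-m)@a; n=(p[:,:2]-m)@v[:,0]
    return m,a,np.degrees(np.arctan2(a[1],a[0])),np.ptp(s),np.ptp(n),m+a*(s.max()+s.min())/2
print('table',np.nanmedian(W[320:350,280:420,2]))
for n,r in dict(necked=(208,230,180,250),core=(236,258,185,245),stub=(260,282,185,240)).items():
    p=reg(*r,0.027,0.06); print(n,len(p),pca(p),np.percentile(p[:,2],[5,50,95]))
p=reg(195,300,175,260,0.006,0.0155); m=pca(p); print('board',m)
r=cv2.minAreaRect(reg(195,300,175,260,0.006,0.06)[:,:2].astype(np.float32)); print(r)
p=reg(400,470,185,262,0.040,0.065); print('block',pca(p),cv2.minAreaRect(p[:,:2].astype(np.float32)))
p=reg(400,480,75,150,0.085,0.11); print('housing',pca(p),cv2.minAreaRect(p[:,:2].astype(np.float32)))
p=reg(400,480,140,195,0.065,0.08); print('guard',len(p),cv2.minAreaRect(p[:,:2].astype(np.float32)) if len(p) else '')
big=cv2.resize(im[170:260,195:300],None,fx=6,fy=6,interpolation=cv2.INTER_CUBIC); cv2.imwrite('pics/rackc.png',big)
big=cv2.resize(im[75:262,400:485],None,fx=3,fy=3,interpolation=cv2.INTER_CUBIC); cv2.imwrite('pics/bencc.png',big)
E
```

```text
table -0.0014846058462099077
necked 364 (array([0.56963519, 0.25163776]), array([0.98438663, 0.1760198 ]), np.float64(10.138009588902996), np.float64(0.08931805725287073), np.float64(0.02412488301128216), array([0.57714572, 0.25298073])) [0.02929711 0.03679631 0.04137234]
core 456 (array([0.56732921, 0.19585489]), array([0.98532565, 0.17068496]), np.float64(9.827646351569125), np.float64(0.09019389855869145), np.float64(0.024006507206458617), array([0.56812488, 0.19599272])) [0.03031751 0.03786516 0.04166571]
stub 256 (array([0.56897653, 0.14086431]), array([0.98626239, 0.16518624]), np.float64(9.508053829273104), np.float64(0.05035284646941776), np.float64(0.0237227184760056), array([0.56953563, 0.14095795])) [0.03006421 0.03720036 0.04195101]
board (array([0.56542218, 0.19427558]), array([ 0.2409074, -0.9705481]), np.float64(-76.05989777678366), np.float64(0.17885692084059784), np.float64(0.13434035666518745), array([0.56511488, 0.19551359]))
((0.5684456825256348, 0.19657714664936066), (0.12546563148498535, 0.172044038772583), 9.729957580566406)
block (array([ 0.55294805, -0.21206466]), array([ 0.99163636, -0.12906327]), np.float64(-7.4154657754352185), np.float64(0.1463495309468455), np.float64(0.06905671139327511), array([ 0.55549345, -0.21239595])) ((0.55494624376297, -0.21044042706489563), (0.06910843402147293, 0.14539353549480438), 80.3482437133789)
housing (array([ 0.77327049, -0.24037882]), array([ 0.9917748 , -0.12799514]), np.float64(-7.353754367231511), np.float64(0.1321018575856791), np.float64(0.09116275449151331), array([ 0.77400163, -0.24047318])) ((0.7736539244651794, -0.24263907968997955), (0.09083092957735062, 0.13173508644104004), 82.30485534667969)
guard 1514 ((0.6671448349952698, -0.22785082459449768), (0.08780369907617569, 0.10376720875501633), 82.30813598632812)
```

View pics/rackc.png

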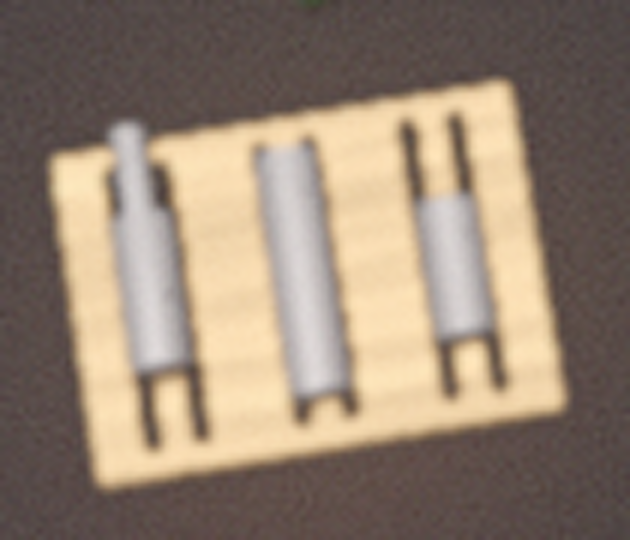

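View pics/bencc.png

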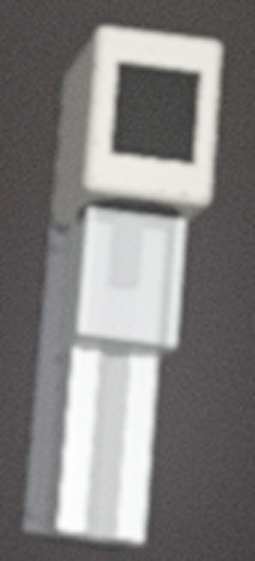

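The crop confirms it: the middle piece is plain and 90 mm long by depth, which matches the core. Now I fit the tester frame and look for the pin.

```bash
python3 - <<'E'
from h import *
Z=np.load('pics/top0.npz'); c=robot.calibration('top'); W=cloud(c,Z['d']); im=Z['im']
a=np.radians(-7.5)
# housing edges/guard angle via minAreaRect of -7.7; block edges
M=(W[...,2]>0.044)&(W[...,2]<0.056); M[:185]=0;M[262:]=0;M[:,:400]=0;M[:,480:]=0
p=W[M]
for ang in (-7,-7.4,-7.7,-8):
    a=np.radians(ang); x=p[:,0]*np.cos(a)+p[:,1]*np.sin(a); y=-p[:,0]*np.sin(a)+p[:,1]*np.cos(a)
    L=[];H=[];X=[]
    for s in np.arange(0.50,0.64,0.01):
        k=(x>s)&(x<s+.01)
        if k.sum()>10: L.append(y[k].min());H.append(y[k].max());X.append(s)
    print(ang,np.polyfit(X,L,1)[0],np.polyfit(X,H,1)[0],np.median(L),np.median(H),x.min())
a=np.radians(-7.5); Rt=np.array([[np.cos(a),np.sin(a)],[-np.sin(a),np.cos(a)]])
Q=W[...,:2]@Rt.T
for v in (240,225,205): 
    print(v,[(u,round(Q[v,u,0],3),round(Q[v,u,1],4),round(W[v,u,2],4)) for u in range(408,462,3)])
u=435
for v in list(range(80,262,4)): print(v,np.round([*Q[v,442-(v-150)//9],W[v,442-(v-150)//9,2]],4), end=' ')
E
```

```text
-7 -0.02275142409214482 0.006185661172901459 -0.17336400177669636 -0.11330278269823288 0.5039283826133374
-7.4 -0.017202113335364887 0.0072850023338190805 -0.16933121118201583 -0.10942840284796346 0.5050426622271329
-7.7 -0.015561305477416063 0.012353023215168702 -0.16626708900029424 -0.10639830653750769 0.5058622212247705
-8 -0.010534097605361486 0.017909466935291114 -0.16331621390676107 -0.10331167795372921 0.5066521898137407
240 [(408, np.float64(0.533), np.float64(-0.0943), np.float64(0.0026)), (411, np.float64(0.532), np.float64(-0.0987), np.float64(0.011)), (414, np.float64(0.533), np.float64(-0.1054), np.float64(0.0105)), (417, np.float64(0.533), np.float64(-0.1089), np.float64(0.022)), (420, np.float64(0.53), np.float64(-0.1085), np.float64(0.0466)), (423, np.float64(0.53), np.float64(-0.1134), np.float64(0.0515)), (426, np.float64(0.531), np.float64(-0.1207), np.float64(0.0484)), (429, np.float64(0.532), np.float64(-0.1277), np.float64(0.046)), (432, np.float64(0.533), np.float64(-0.135), np.float64(0.0428)), (435, np.float64(0.535), np.float64(-0.1428), np.float64(0.0383)),
[... 3644 characters left out ...]
3  0.0756] 172 [ 0.6757 -0.1317  0.0731] 176 [ 0.6675 -0.1329  0.0714] 180 [ 0.658  -0.1308  0.0733] 184 [ 0.6489 -0.131   0.0745] 188 [ 0.6399 -0.1295  0.0749] 192 [ 0.6411 -0.1415  0.0381] 196 [ 0.6318 -0.1398  0.0387] 200 [ 0.6227 -0.1403  0.0393] 204 [ 0.6153 -0.1409  0.0324] 208 [ 0.6056 -0.1405  0.0357] 212 [ 0.5957 -0.1397  0.0407] 216 [ 0.5878 -0.1398  0.0354] 220 [ 0.5786 -0.1398  0.0373] 224 [ 0.5694 -0.138   0.0384] 228 [ 0.5608 -0.1388  0.038 ] 232 [ 0.5519 -0.1375  0.0374] 236 [ 0.543  -0.1377  0.0389] 240 [ 0.5335 -0.135   0.0428] 244 [ 0.5253 -0.1363  0.0407] 248 [ 0.5169 -0.1374  0.0392] 252 [ 0.5081 -0.136   0.039 ] 256 [ 0.5045 -0.1488 -0.0009] 260 [ 0.4955 -0.1475 -0.0017]
```

```bash
cat >> h.py <<'E'
def down(yaw):
    "tool x down, tool z along +/- (cos,sin)"
    o=R.from_quat(robot.get_obs()['tool_rot']).as_matrix(); best=None
    for s in (0,np.pi):
        y=np.array([-np.sin(yaw+s),np.cos(yaw+s),0]); x=np.array([0,0,-1.]); M=np.stack([x,y,np.cross(x,y)],1)
        a=R.from_matrix(o.T@M).magnitude()
        if best is None or a<best[0]: best=(a,M)
    return best[1]
def plan(p,yaw,q=None):
    o=robot.get_obs(); R0=R.from_quat(o['tool_rot']).as_matrix(); M=down(yaw)
    d=R0.T@(np.array(p)-o['ee_pos'])/0.2; r=R.from_matrix(R0.T@M).as_rotvec()/np.pi
    print('t',o['clock'],'shift',np.round(d,4),'turn',np.round(r,4),'deg',np.degrees(np.linalg.norm(r)*np.pi).round(1),'toolz',M[:,2].round(3))
E
python3 - <<'E'
from h import *
a=np.radians(9.8)
plan([0.53,0.1894,0.25],a)
plan([0.568,0.196,0.2],a)
plan([0.568,0.196,0.12],a)
E
```

```text
t 0.45 shift [-0.0938 -0.672   2.0261] turn [-0.1893 -0.      0.    ] deg 34.1 toolz [0.985 0.17  0.   ]
t 0.45 shift [ 0.1562 -0.5637  2.1858] turn [-0.1893 -0.      0.    ] deg 34.1 toolz [0.985 0.17  0.   ]
t 0.45 shift [ 0.5562 -0.5637  2.1858] turn [-0.1893 -0.      0.    ] deg 34.1 toolz [0.985 0.17  0.   ]
```

Call:
arm_command(
  motion=[
    {"gripper": 0.45, "x": 0, "y": -0.25, "z": 0.97, "ax": -0.1893},
    {"gripper": 0.45, "x": 0, "y": -0.25, "z": 0.97, "ax": -0.1893},
    {"gripper": 0.45, "x": 0, "y": -0.25, "z": 0.97, "ax": -0.1893},
    {"gripper": 0.45, "x": 0, "y": -0.25, "z": 0.97, "ax": -0.1893},
    {"gripper": 0.45, "x": 0, "y": -0.25, "z": 0.97, "ax": -0.1893},
  ],
)

```text
invalid input at $.motion[0]: expected keys gripper, x, y, z, ax, ay, az
```

```bash
python3 - <<'E'
from h import *
a=np.radians(9.8)
o=robot.get_obs();print(o['ee_pos'],o['dq'].round(3) if hasattr(o['dq'],'round') else o['dq'])
plan([0.568,0.196,0.2],a)
E
```

```text
[0.21589293 0.47854684 0.23124676] [-0.001 -0.    -0.     0.001 -0.     0.   ]
t 0.45 shift [ 0.1562 -0.5637  2.1858] turn [-0.1893 -0.      0.    ] deg 34.1 toolz [0.985 0.17  0.   ]
```

Call:
arm_command(
  motion=[
    {"gripper": 0.45, "x": 0, "y": -0.25, "z": 0.97, "ax": -0.1893, "ay": 0, "az": 0},
    {"gripper": 0.45, "x": 0, "y": -0.25, "z": 0.97, "ax": -0.1893, "ay": 0, "az": 0},
    {"gripper": 0.45, "x": 0, "y": -0.25, "z": 0.97, "ax": -0.1893, "ay": 0, "az": 0},
    {"gripper": 0.45, "x": 0, "y": -0.25, "z": 0.97, "ax": -0.1893, "ay": 0, "az": 0},
    {"gripper": 0.45, "x": 0, "y": -0.25, "z": 0.97, "ax": -0.1893, "ay": 0, "az": 0},
  ],
)

```text
clock: 0.87
ee_pos: [0.3611, 0.3621, 0.2314]
tool_rot: [-0.048, 0.705, 0.048, 0.706]
ft_force: [0.6, 0.0, -0.4]
grip_width: 0.0385
```

```bash
python3 - <<'E'
from h import *
a=np.radians(9.8)
o=robot.get_obs();print(o['ee_pos'],o['grip_width'])
plan([0.53,0.196,0.2],a)
E
```

```text
[0.36108977 0.36209262 0.23143314] 0.038454570882645006
t 0.8667 shift [ 0.1572 -0.9368  0.7248] turn [-0.0114  0.0001 -0.    ] deg 2.0 toolz [0.985 0.17  0.   ]
```

Call:
arm_command(
  motion=[
    {"gripper": 0.45, "x": 0.157, "y": -0.937, "z": 0.725, "ax": -0.0114, "ay": 0, "az": 0},
    {"gripper": 0.45, "x": 0.157, "y": -0.937, "z": 0.725, "ax": -0.0114, "ay": 0, "az": 0},
    {"gripper": 0.45, "x": 0.157, "y": -0.937, "z": 0.725, "ax": -0.0114, "ay": 0, "az": 0},
    {"gripper": 0.45, "x": 0.157, "y": -0.937, "z": 0.725, "ax": -0.0114, "ay": 0, "az": 0},
    {"gripper": 0.45, "x": 0.157, "y": -0.937, "z": 0.725, "ax": -0.0114, "ay": 0, "az": 0},
  ],
)

```text
clock: 1.28
ee_pos: [0.5076, 0.2159, 0.2038]
tool_rot: [-0.058, 0.705, 0.058, 0.705]
ft_force: [-0.8, 0.6, 0.2]
grip_width: 0.0383
```

Call:
arm_command(
  motion=[
    {"gripper": 0.45, "x": 0, "y": -0.1, "z": 0.1, "ax": 0, "ay": 0, "az": 0},
  ],
)

```text
clock: 1.37
ee_pos: [0.5309, 0.1981, 0.2028]
tool_rot: [-0.058, 0.705, 0.057, 0.704]
ft_force: [-0.6, -0.3, -0.3]
grip_width: 0.0389
```

```bash
python3 - <<'E'
from h import *
a=np.radians(9.8)
o=robot.get_obs();print(o['ee_pos'],o['dq'])
c=robot.calibration('wrist'); im,d=robot.snapshot('wrist'); np.savez('pics/w1.npz',im=im,d=d); cv2.imwrite('pics/w1.png',im); print(c)
W=cloud(c,d)
plan([0.568,0.196,0.12],a)
print([(b['box'],b['p']) for b in robot.boxes_of('wrist','core')])
E
```

```text
[0.53091879 0.19807703 0.20282595] [-0.39822156  0.39158423 -0.6049467   0.01450796  0.20561954 -0.39948157]
{'vfov': 62.119164680360804, 'cx': 278.95121511902335, 'cy': 206.00545998960766, 'xyz': array([0.45300205, 0.18523024, 0.34515141]), 'orientation': array([0.63985682, 0.75321867, 0.1157186 , 0.09926777])}
t 1.4167 shift [ 0.4151 -0.0268  0.1675] turn [-0.0034  0.0001  0.0005] deg 0.6 toolz [0.985 0.17  0.   ]
[([294.2, 19.8, 101.8, 76.5], 0.85), ([257.6, 170.2, 25.9, 97.3], 0.75), ([239.7, 302.5, 37.7, 81.0], 0.58), ([319.4, 369.8, 14.2, 8.9], 0.51)]
```

View pics/w1.png

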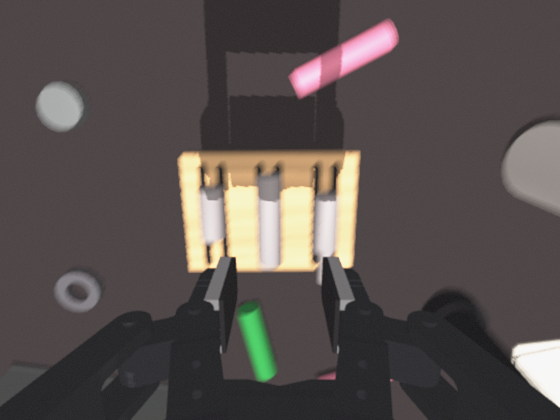

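The wrist view shows the rack at (180–360, 150–270). The long plain core is in the middle at (269,220), the stub at (212,213) and the necked piece at (326,235). This agrees with the top view. I let the arm settle and refine.

```bash
python3 - <<'E'
from h import *
a=np.radians(9.8)
c=robot.calibration('wrist'); im,d=robot.snapshot('wrist'); W=cloud(c,d)
o=robot.get_obs();print(o['ee_pos'],np.abs(o['dq']).max())
u,v=map(int,proj(c,[0.568,0.196,0.04])); print(u,v)
M=np.zeros(d.shape,bool); M[v-70:v+70,u-25:u+25]=1
p=W[M&(W[...,2]>0.028)&(W[...,2]<0.05)]
m=p[:,:2].mean(0); e,V=np.linalg.eigh(np.cov((p[:,:2]-m).T)); A=V[:,1]*np.sign(V[0,1]); s=(p[:,:2]-m)@A; n=(p[:,:2]-m)@V[:,0]
print(len(p),m,np.degrees(np.arctan2(A[1],A[0])),np.ptp(s),np.ptp(n),m+A*(s.max()+s.min())/2+V[:,0]*(n.max()+n.min())/2,np.percentile(p[:,2],[50,95]))
cv2.imwrite('pics/w2.png',im)
plan([0.568,0.196,0.1],a)
E
```

```text
[0.5304448  0.1998665  0.20335095] 0.05213731957892131
271 223
2295 [0.56213192 0.19499082] 9.643320448561527 0.09053951111384634 0.023701864786257756 [0.56533202 0.19514253] [0.03900246 0.04126895]
t 1.5167 shift [ 0.5166 -0.0495  0.1825] turn [-0.0027 -0.0002 -0.    ] deg 0.5 toolz [0.985 0.17  0.   ]
```

Call:
arm_command(
  motion=[
    {"gripper": 0.45, "x": 0.5, "y": -0.05, "z": 0.18, "ax": -0.0027, "ay": 0, "az": 0},
    {"gripper": 0.45, "x": 0.5, "y": -0.05, "z": 0.18, "ax": -0.0027, "ay": 0, "az": 0},
    {"gripper": 0.45, "x": 0.5, "y": -0.05, "z": 0.18, "ax": -0.0027, "ay": 0, "az": 0},
    {"gripper": 0.45, "x": 0.5, "y": -0.05, "z": 0.18, "ax": -0.0027, "ay": 0, "az": 0},
    {"gripper": 0.45, "x": 0.5, "y": -0.05, "z": 0.18, "ax": -0.0027, "ay": 0, "az": 0},
  ],
)

```text
clock: 1.93
ee_pos: [0.5658, 0.1981, 0.104]
tool_rot: [-0.062, 0.705, 0.062, 0.704]
ft_force: [-0.0, 0.5, 0.6]
grip_width: 0.0382
```

```bash
python3 - <<'E'
from h import *
a=np.radians(9.8)
c=robot.calibration('wrist'); im,d=robot.snapshot('wrist'); W=cloud(c,d)
o=robot.get_obs();print(o['ee_pos'],np.abs(o['dq']).max(),o['ft_force'])
cv2.imwrite('pics/w3.png',im)
plan([0.567,0.1957,0.025],a)
E
```

```text
[0.56645769 0.19817327 0.10552812] 0.028501701366506843 [-0.54791679  0.57498384  1.141116  ]
t 1.9833 shift [ 4.026e-01 -1.270e-02 -1.000e-04] turn [ 0.0012  0.0005 -0.    ] deg 0.2 toolz [0.985 0.17  0.   ]
```

View pics/w3.png

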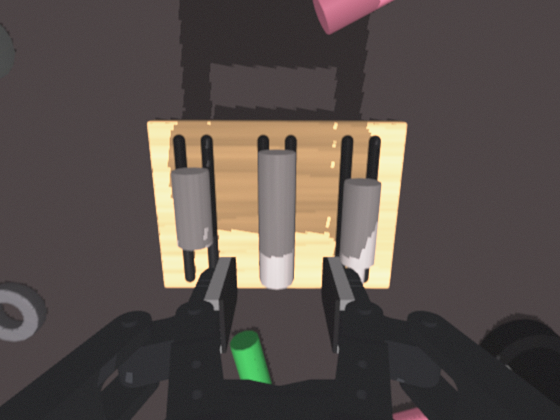

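The core is at (277,220), between the fingers at columns 238 and 322 and aligned with them. Descending.

Call:
arm_command(
  motion=[
    {"gripper": 0.45, "x": 0.2, "y": -0.013, "z": 0, "ax": 0.0012, "ay": 0, "az": 0},
    {"gripper": 0.45, "x": 0.3, "y": -0.013, "z": 0, "ax": 0.0012, "ay": 0, "az": 0},
    {"gripper": 0.45, "x": 0.38, "y": -0.013, "z": 0, "ax": 0.0012, "ay": 0, "az": 0},
    {"gripper": 0.45, "x": 0.39, "y": -0.013, "z": 0, "ax": 0.0012, "ay": 0, "az": 0},
    {"gripper": 0.45, "x": 0.39, "y": -0.013, "z": 0, "ax": 0.0012, "ay": 0, "az": 0},
  ],
)

```text
clock: 2.4
ee_pos: [0.5673, 0.1953, 0.0276]
tool_rot: [-0.06, 0.704, 0.06, 0.705]
ft_force: [0.7, -0.0, -0.7]
grip_width: 0.0384
```

```bash
python3 - <<'E'
from h import *
a=np.radians(9.8)
c=robot.calibration('wrist'); im,d=robot.snapshot('wrist')
o=robot.get_obs();print(o['ee_pos'],np.abs(o['dq']).max(),o['ft_force'])
cv2.imwrite('pics/w4.png',im)
plan([0.567,0.1957,0.025],a)
E
```

```text
[0.56783071 0.1952662  0.02823206] 0.00926350955414148 [0.27985043 0.65210673 0.57268758]
t 2.45 shift [ 0.0161  0.0028 -0.0038] turn [-0.0001  0.001   0.    ] deg 0.2 toolz [0.985 0.17  0.   ]
```

View pics/w4.png

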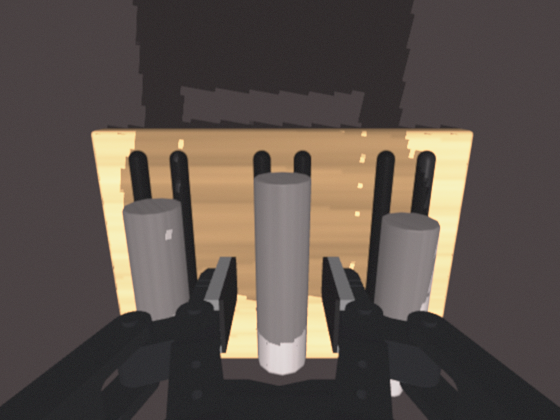

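The core at column 282 is centred between the fingers and the neighbours are clear. I lower 3 mm and close.

Call:
arm_command(
  motion=[
    {"gripper": 0.45, "x": 0.016, "y": 0.002, "z": 0, "ax": 0, "ay": 0, "az": 0},
    {"gripper": 0.45, "x": 0.016, "y": 0.002, "z": 0, "ax": 0, "ay": 0, "az": 0},
    {"gripper": 0.2, "x": 0.016, "y": 0.002, "z": 0, "ax": 0, "ay": 0, "az": 0},
    {"gripper": 0.1, "x": 0.016, "y": 0.002, "z": 0, "ax": 0, "ay": 0, "az": 0},
    {"gripper": 0.1, "x": 0.016, "y": 0.002, "z": 0, "ax": 0, "ay": 0, "az": 0},
  ],
  squeeze=45,
)

```text
clock: 2.87
ee_pos: [0.5674, 0.1964, 0.024]
tool_rot: [-0.059, 0.704, 0.061, 0.705]
ft_force: [-1.4, 6.4, 5.5]
grip_width: 0.0223
```

Call:
arm_command(
  motion=[
    {"gripper": 0.1, "x": 0, "y": 0, "z": 0, "ax": 0, "ay": 0, "az": 0},
    {"gripper": 0.1, "x": 0, "y": 0, "z": 0, "ax": 0, "ay": 0, "az": 0},
    {"gripper": 0.1, "x": 0, "y": 0, "z": 0, "ax": 0, "ay": 0, "az": 0},
  ],
)

```text
clock: 3.12
ee_pos: [0.5674, 0.1964, 0.024]
tool_rot: [-0.059, 0.704, 0.061, 0.705]
ft_force: [-1.2, 7.6, 4.8]
grip_width: 0.0223
```

```bash
python3 - <<'E'
from h import *
im,d=robot.snapshot('wrist')
o=robot.get_obs();print(o['ee_pos'],o['wrist_torque'],o['ft_force'])
cv2.imwrite('pics/w5.png',im)
E
```

```text
[0.56741079 0.19638153 0.02399465] [ 0.98840929  0.19971565 -0.07393961] [-1.18392745  5.72467898  4.60561369]
```

View pics/w5.png

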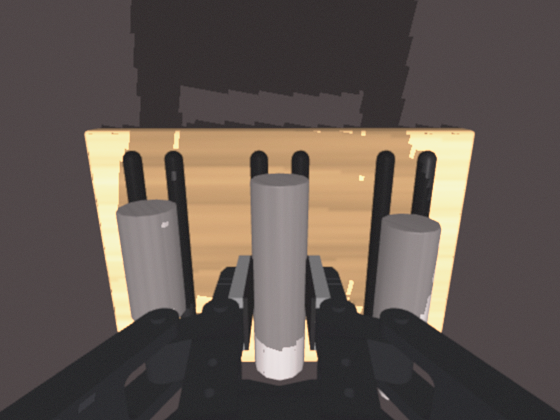

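Call:
arm_command(
  motion=[
    {"gripper": 0.1, "x": -0.03, "y": 0, "z": 0, "ax": 0, "ay": 0, "az": 0},
    {"gripper": 0.1, "x": -0.07, "y": 0, "z": 0, "ax": 0, "ay": 0, "az": 0},
    {"gripper": 0.1, "x": -0.15, "y": 0, "z": 0, "ax": 0, "ay": 0, "az": 0},
    {"gripper": 0.1, "x": -0.25, "y": 0, "z": 0, "ax": 0, "ay": 0, "az": 0},
  ],
)

```text
clock: 3.5
ee_pos: [0.5663, 0.1948, 0.0728]
tool_rot: [-0.06, 0.705, 0.06, 0.704]
ft_force: [0.1, 0.7, -2.5]
grip_width: 0.0222
```

```bash
python3 - <<'E'
from h import *
im,d=robot.snapshot('wrist')
o=robot.get_obs();print(o['ee_pos'],o['grip_width'],o['ft_force'])
cv2.imwrite('pics/w6.png',im)
im,d=robot.snapshot('side'); cv2.imwrite('pics/s6.png',cv2.resize(im[100:260,180:380],None,fx=3,fy=3))
E
```

```text
[0.56862284 0.19518509 0.0777027 ] 0.022185280234739743 [ 2.89885401 -0.00727992  1.87127972]
```

View pics/w6.png

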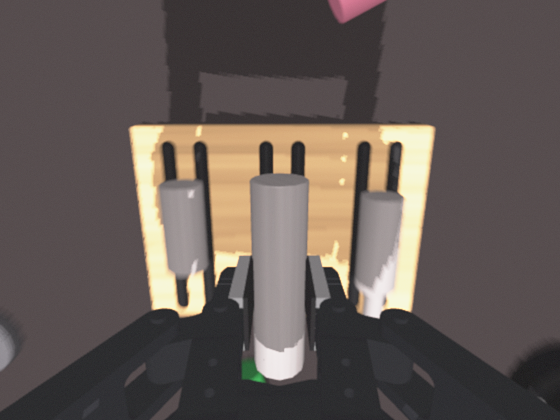

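View pics/s6.png

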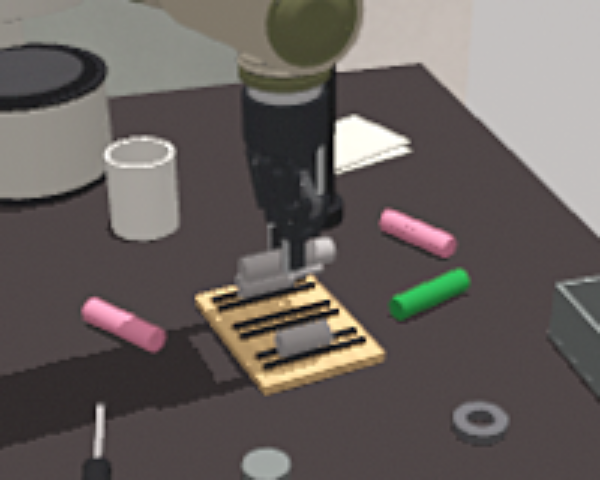

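The core is lifted and held, and the other two pieces are undisturbed. Moving to above the groove.

```bash
python3 - <<'E'
from h import *
plan([0.52,-0.01,0.16],np.radians(0))
plan([0.535,-0.211,0.14],np.radians(-7.5))
E
```

```text
t 3.6 shift [-0.4216 -0.9702 -0.411 ] turn [ 0.0541  0.0019 -0.    ] deg 9.7 toolz [1. 0. 0.]
t 3.6 shift [-0.3218 -1.9734 -0.5077] turn [ 0.0958  0.0019 -0.0002] deg 17.2 toolz [ 0.991 -0.131  0.   ]
```

Call:
arm_command(
  motion=[
    {"gripper": 0.1, "x": -0.2, "y": 0, "z": 0, "ax": 0, "ay": 0, "az": 0},
    {"gripper": 0.1, "x": -0.4, "y": -0.97, "z": -0.2, "ax": 0.054, "ay": 0.002, "az": 0},
    {"gripper": 0.1, "x": -0.4, "y": -0.97, "z": -0.2, "ax": 0.054, "ay": 0.002, "az": 0},
    {"gripper": 0.1, "x": -0.4, "y": -0.97, "z": -0.2, "ax": 0.054, "ay": 0.002, "az": 0},
    {"gripper": 0.1, "x": -0.4, "y": -0.97, "z": -0.2, "ax": 0.054, "ay": 0.002, "az": 0},
  ],
)

```text
clock: 4.02
ee_pos: [0.5608, 0.0302, 0.1453]
tool_rot: [-0.0, 0.71, 0.0, 0.705]
ft_force: [0.6, 0.1, -1.8]
grip_width: 0.0224
```

Call:
arm_command(
  motion=[
    {"gripper": 0.1, "x": 0, "y": -0.6, "z": -0.1, "ax": 0, "ay": 0, "az": 0},
    {"gripper": 0.1, "x": 0, "y": -0.6, "z": -0.1, "ax": 0.03, "ay": 0, "az": 0},
    {"gripper": 0.1, "x": 0, "y": -0.6, "z": -0.1, "ax": 0.03, "ay": 0, "az": 0},
  ],
)

```text
clock: 4.27
ee_pos: [0.5406, -0.0904, 0.1453]
tool_rot: [0.035, 0.709, -0.035, 0.704]
ft_force: [0.5, -0.2, -3.3]
grip_width: 0.0224
```

```bash
python3 - <<'E'
from h import *
o=robot.get_obs();print(o['ee_pos'],o['grip_width'])
plan([0.535,-0.211,0.15],np.radians(-7.5))
E
```

```text
[ 0.54058191 -0.09041164  0.14526334] 0.02241635520696565
t 4.2667 shift [-0.0232 -0.6028  0.0316] turn [ 0.0102 -0.0022  0.0004] deg 1.9 toolz [ 0.991 -0.131  0.   ]
```

Call:
arm_command(
  motion=[
    {"gripper": 0.1, "x": 0, "y": -0.5, "z": 0, "ax": 0.008, "ay": 0, "az": 0},
    {"gripper": 0.1, "x": 0, "y": -0.5, "z": 0, "ax": 0.008, "ay": 0, "az": 0},
    {"gripper": 0.1, "x": 0, "y": -0.5, "z": 0, "ax": 0.008, "ay": 0, "az": 0},
    {"gripper": 0.1, "x": 0, "y": -0.5, "z": 0, "ax": 0.008, "ay": 0, "az": 0},
    {"gripper": 0.1, "x": 0, "y": -0.5, "z": 0, "ax": 0.008, "ay": 0, "az": 0},
  ],
)

```text
clock: 4.68
ee_pos: [0.5317, -0.1883, 0.1451]
tool_rot: [0.043, 0.708, -0.043, 0.703]
ft_force: [-0.2, 0.3, -3.2]
grip_width: 0.0222
```

```bash
python3 - <<'E'
from h import *
c=robot.calibration('wrist');im,d=robot.snapshot('wrist'); np.savez('pics/w7.npz',im=im,d=d,xyz=c['xyz'],q=c['orientation'])
o=robot.get_obs();print(o['ee_pos'],o['grip_width'],o['ft_force'])
cv2.imwrite('pics/w7.png',im)
im,d=robot.snapshot('top'); cv2.imwrite('pics/t7.png',cv2.resize(im[70:270,350:520],None,fx=3,fy=3,interpolation=cv2.INTER_CUBIC))
W=cloud(c,np.load('pics/w7.npz')['d'])
a=np.radians(-7.5); Rt=np.array([[np.cos(a),np.sin(a)],[-np.sin(a),np.cos(a)]]); Q=W[...,:2]@Rt.T
for v in range(130,300,15):
    k=(W[v,:,2]>.045)&(W[v,:,2]<.055)
    if k.sum()>20: 
        us=np.where(k)[0]; print(v,us.min(),us.max(),Q[v,us.min()].round(4),Q[v,us.max()].round(4),np.median(W[v,us,2]).round(4))
plan([0.535,-0.211,0.1],np.radians(-7.5))
E
```

```text
[ 0.53187806 -0.18731986  0.14528689] 0.0223067369890215 [-0.25932038  0.2220993  -1.96294105]
145 204 291 [ 0.5047 -0.1696] [ 0.504  -0.1105] 0.0495
160 205 291 [ 0.5149 -0.1693] [ 0.5145 -0.1102] 0.0496
175 205 259 [ 0.5257 -0.1703] [ 0.5259 -0.1326] 0.0492
190 206 240 [ 0.5361 -0.1698] [ 0.5369 -0.1462] 0.0494
205 207 239 [ 0.5467 -0.1693] [ 0.5481 -0.1472] 0.0497
220 208 240 [ 0.5586 -0.1696] [ 0.5597 -0.1468] 0.0495
235 208 241 [ 0.5705 -0.1703] [ 0.5719 -0.1464] 0.0496
250 209 242 [ 0.5826 -0.1702] [ 0.5841 -0.146 ] 0.0496
265 210 235 [ 0.5947 -0.1699] [ 0.5948 -0.1511] 0.0498
t 4.7833 shift [ 0.2273 -0.1185  0.0304] turn [ 0.004  -0.0022  0.0002] deg 0.8 toolz [ 0.991 -0.131  0.   ]
```

View pics/w7.png

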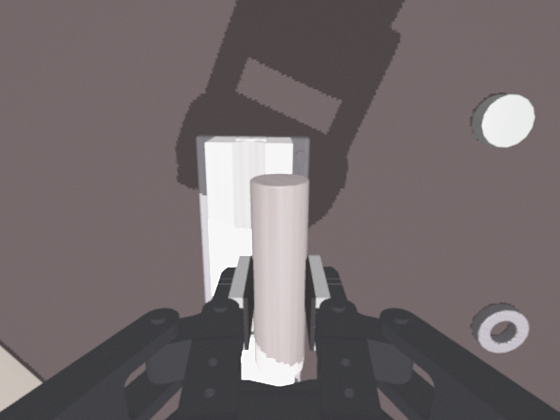

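View pics/t7.png

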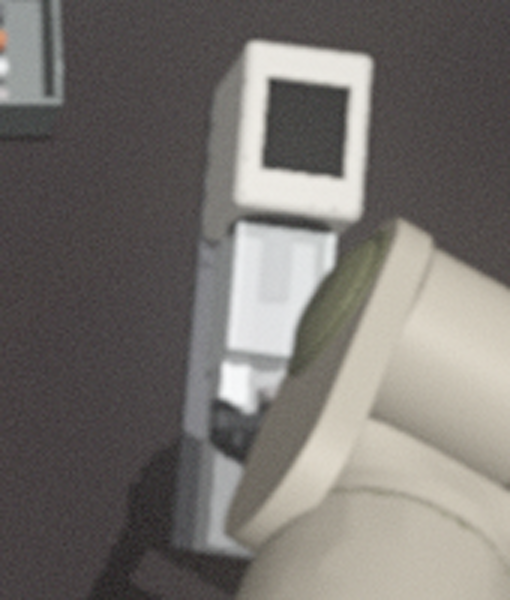

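```bash
python3 - <<'E'
from h import *
plan([0.537,-0.2119,0.075],np.radians(-7.5))
c=robot.calibration('top'); f,cx,cy=K(c)
Rm=R.from_quat(c['orientation']).as_matrix(); a=np.radians(-7.5)
for v in (168,170,172,174):
    u=350+275/3; r=Rm@np.array([(u-cx)/f,(v-cy)/f,1]); 
    t=(0.064-c['xyz'][2])/r[2]; p=c['xyz']+t*r; print(v,p[0]*np.cos(a)+p[1]*np.sin(a)-.635,-p[0]*np.sin(a)+p[1]*np.cos(a)+.14)
E
```

```text
t 4.7833 shift [ 0.3522 -0.1217  0.0417] turn [ 0.004  -0.0022  0.0002] deg 0.8 toolz [ 0.991 -0.131  0.   ]
168 0.052931089932365394 0.0025734097889276997
170 0.04850370641126944 0.0022542839751723553
172 0.04408321083625133 0.0019356546445851719
174 0.03966958714581825 0.0016175206394537511
```

Call:
arm_command(
  motion=[
    {"gripper": 0.1, "x": 0.0, "y": -0.122, "z": 0.042, "ax": 0.004, "ay": -0.002, "az": 0},
    {"gripper": 0.1, "x": 0.15, "y": -0.122, "z": 0.042, "ax": 0.004, "ay": -0.002, "az": 0},
    {"gripper": 0.1, "x": 0.3, "y": -0.122, "z": 0.042, "ax": 0.004, "ay": -0.002, "az": 0},
    {"gripper": 0.1, "x": 0.35, "y": -0.122, "z": 0.042, "ax": 0.004, "ay": -0.002, "az": 0},
    {"gripper": 0.1, "x": 0.35, "y": -0.122, "z": 0.042, "ax": 0.004, "ay": -0.002, "az": 0},
  ],
)

```text
clock: 5.2
ee_pos: [0.5362, -0.2111, 0.0736]
tool_rot: [0.046, 0.707, -0.045, 0.704]
ft_force: [1.2, -0.4, -1.6]
grip_width: 0.0221
```

```bash
python3 - <<'E'
from h import *
c=robot.calibration('wrist');im,d=robot.snapshot('wrist')
o=robot.get_obs();print(o['ee_pos'],o['grip_width'],o['ft_force'])
cv2.imwrite('pics/w8.png',im)
plan([0.537,-0.2119,0.053],np.radians(-7.5))
E
```

```text
[ 0.53721993 -0.21192421  0.07577783] 0.022131283577102628 [ 0.52089498  0.17100194 -2.96626805]
t 5.25 shift [ 0.1139  0.     -0.0009] turn [ 0.0002 -0.0004  0.0002] deg 0.1 toolz [ 0.991 -0.131  0.   ]
```

View pics/w8.png

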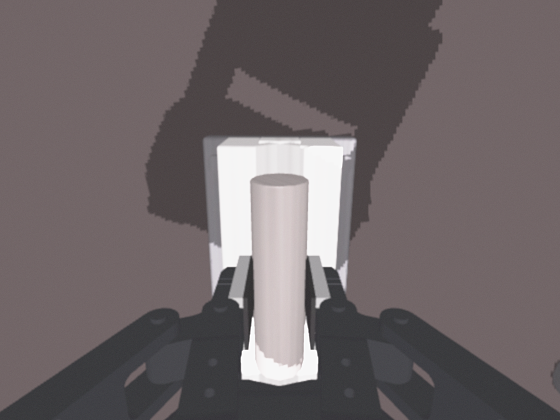

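The core (column 280) is centred over the groove and aligned with it. Lowering.

Call:
arm_command(
  motion=[
    {"gripper": 0.1, "x": 0.06, "y": 0, "z": 0, "ax": 0, "ay": 0, "az": 0},
    {"gripper": 0.1, "x": 0.09, "y": 0, "z": 0, "ax": 0, "ay": 0, "az": 0},
    {"gripper": 0.1, "x": 0.105, "y": 0, "z": 0, "ax": 0, "ay": 0, "az": 0},
    {"gripper": 0.1, "x": 0.113, "y": 0, "z": 0, "ax": 0, "ay": 0, "az": 0},
    {"gripper": 0.1, "x": 0.113, "y": 0, "z": 0, "ax": 0, "ay": 0, "az": 0},
  ],
)

```text
clock: 5.67
ee_pos: [0.5373, -0.213, 0.0534]
tool_rot: [0.046, 0.706, -0.047, 0.706]
ft_force: [0.1, 0.4, -3.4]
grip_width: 0.0218
```

Call:
arm_command(
  motion=[
    {"gripper": 0.1, "x": 0.003, "y": 0, "z": 0, "ax": 0, "ay": 0, "az": 0},
    {"gripper": 0.1, "x": 0.003, "y": 0, "z": 0, "ax": 0, "ay": 0, "az": 0},
  ],
)

```text
clock: 5.83
ee_pos: [0.5374, -0.2131, 0.0531]
tool_rot: [0.046, 0.705, -0.047, 0.706]
ft_force: [0.1, -0.5, -3.3]
grip_width: 0.0223
```

Call:
arm_command(
  motion=[
    {"gripper": 0.1, "x": 0.005, "y": 0, "z": 0, "ax": 0, "ay": 0, "az": 0},
    {"gripper": 0.1, "x": 0.005, "y": 0, "z": 0, "ax": 0, "ay": 0, "az": 0},
  ],
)

```text
clock: 6.0
ee_pos: [0.5376, -0.2129, 0.0524]
tool_rot: [0.046, 0.705, -0.047, 0.706]
ft_force: [0.7, 1.9, 2.4]
grip_width: 0.0223
```

Call:
arm_command(
  motion=[
    {"gripper": 0.1, "x": 0.004, "y": 0, "z": 0, "ax": 0, "ay": 0, "az": 0},
    {"gripper": 0.1, "x": 0.004, "y": 0, "z": 0, "ax": 0, "ay": 0, "az": 0},
  ],
)

```text
clock: 6.17
ee_pos: [0.5377, -0.2126, 0.052]
tool_rot: [0.046, 0.705, -0.047, 0.706]
ft_force: [-0.1, 5.4, 6.1]
grip_width: 0.0223
```

Contact with the groove is felt. Releasing to a small opening, then rising.

Call:
arm_command(
  motion=[
    {"gripper": 0.29, "x": 0, "y": 0, "z": 0, "ax": 0, "ay": 0, "az": 0},
    {"gripper": 0.33, "x": 0, "y": 0, "z": 0, "ax": 0, "ay": 0, "az": 0},
    {"gripper": 0.4, "x": 0, "y": 0, "z": 0, "ax": 0, "ay": 0, "az": 0},
    {"gripper": 0.45, "x": 0, "y": 0, "z": 0, "ax": 0, "ay": 0, "az": 0},
    {"gripper": 0.45, "x": 0, "y": 0, "z": 0, "ax": 0, "ay": 0, "az": 0},
  ],
)

```text
clock: 6.58
ee_pos: [0.5372, -0.2132, 0.0509]
tool_rot: [0.046, 0.706, -0.047, 0.706]
ft_force: [0.1, 0.1, -0.6]
grip_width: 0.0385
```

Call:
arm_command(
  motion=[
    {"gripper": 0.45, "x": -0.05, "y": 0, "z": 0, "ax": 0, "ay": 0, "az": 0},
    {"gripper": 0.45, "x": -0.25, "y": 0, "z": 0, "ax": 0, "ay": 0, "az": 0},
    {"gripper": 0.45, "x": -0.25, "y": 0, "z": 0, "ax": 0, "ay": 0, "az": 0},
  ],
)

```text
clock: 6.83
ee_pos: [0.5397, -0.2145, 0.1076]
tool_rot: [0.044, 0.703, -0.049, 0.709]
ft_force: [0.4, -1.3, 1.4]
grip_width: 0.0381
```

```bash
python3 - <<'E'
from h import *
c=robot.calibration('wrist');im,d=robot.snapshot('wrist')
o=robot.get_obs();print(o['ee_pos'],o['grip_width'],o['ft_force'])
cv2.imwrite('pics/w9.png',im)
im2,d2=robot.snapshot('side'); cv2.imwrite('pics/s9.png',cv2.resize(im2[230:350,260:490],None,fx=3,fy=3,interpolation=cv2.INTER_CUBIC))
W=cloud(c,d); a=np.radians(-7.5); Rt=np.array([[np.cos(a),np.sin(a)],[-np.sin(a),np.cos(a)]]); Q=W[...,:2]@Rt.T-np.array([.635,-.14])
k=(W[...,2]>.06)&(W[...,2]<.072)&(np.abs(Q[...,1])<.014)&(Q[...,0]<-.03)
q=Q[k]; print(k.sum(),q[:,0].min(),q[:,0].max(),W[k][:,2].max(),np.median(W[k&(np.abs(Q[...,0]+.1)<.02)][:,2]),q[:,1].min(),q[:,1].max())
np.savez('pics/w9.npz',d=d,xyz=c['xyz'],q=c['orientation'])
E
```

```text
[ 0.53894374 -0.21407078  0.1051421 ] 0.03844161215466164 [ 0.35316179 -0.6554145  -0.17604063]
5547 -0.12132816035483229 -0.03103702357584648 0.0693004007853916 0.06599724489217987 -0.01147723702716208 0.011091407090501382
```

View pics/w9.png

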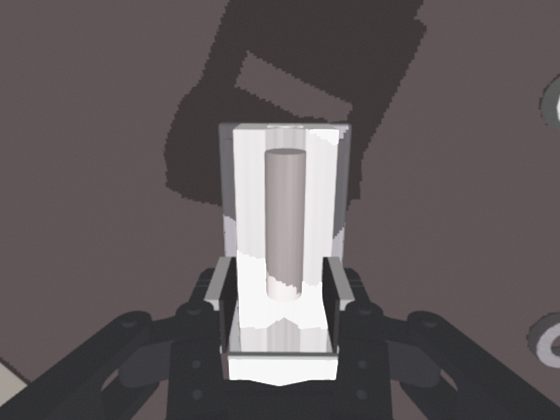

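View pics/s9.png

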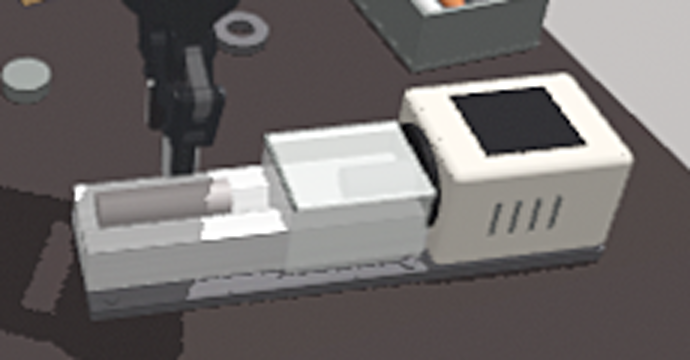

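The core lies in the groove from x = -121 to -31 mm. It is centred, with its top at about 68 mm. Next I close the fingers and go behind its near end.

```bash
python3 - <<'E'
from h import *
plan([0.4645,-.2024,0.105],np.radians(-7.5))
E
```

```text
t 6.9333 shift [-0.0111  0.0067 -0.3714] turn [-0.0002  0.0011  0.001 ] deg 0.3 toolz [ 0.991 -0.131  0.   ]
```

Call:
arm_command(
  motion=[
    {"gripper": 0.3, "x": 0, "y": 0.006, "z": -0.1, "ax": 0, "ay": 0.001, "az": 0.001},
    {"gripper": 0, "x": 0, "y": 0.006, "z": -0.3, "ax": 0, "ay": 0.001, "az": 0.001},
    {"gripper": 0, "x": 0, "y": 0.006, "z": -0.37, "ax": 0, "ay": 0.001, "az": 0.001},
    {"gripper": 0, "x": 0, "y": 0.006, "z": -0.37, "ax": 0, "ay": 0.001, "az": 0.001},
    {"gripper": 0, "x": 0, "y": 0.006, "z": -0.37, "ax": 0, "ay": 0.001, "az": 0.001},
  ],
)

```text
clock: 7.35
ee_pos: [0.4638, -0.2021, 0.101]
tool_rot: [0.047, 0.707, -0.046, 0.705]
ft_force: [1.1, -0.1, 0.1]
grip_width: -0.0002
```

```bash
python3 - <<'E'
from h import *
o=robot.get_obs();print(o['ee_pos'],o['grip_width'],o['ft_force'])
plan([0.4645,-.2024,0.0545],np.radians(-7.5))
E
```

```text
[ 0.46381762 -0.20211606  0.10102159] -0.00017374535105865269 [ 1.0927078  -0.06763731  0.14605105]
t 7.35 shift [ 0.2326 -0.0014  0.0043] turn [-0.0004 -0.001  -0.0006] deg 0.2 toolz [ 0.991 -0.131  0.   ]
```

Call:
arm_command(
  motion=[
    {"gripper": 0, "x": 0.1, "y": 0, "z": 0.002, "ax": 0, "ay": 0, "az": 0},
    {"gripper": 0, "x": 0.18, "y": 0, "z": 0.002, "ax": 0, "ay": 0, "az": 0},
    {"gripper": 0, "x": 0.215, "y": 0, "z": 0.002, "ax": 0, "ay": 0, "az": 0},
    {"gripper": 0, "x": 0.225, "y": 0, "z": 0.002, "ax": 0, "ay": 0, "az": 0},
    {"gripper": 0, "x": 0.225, "y": 0, "z": 0.002, "ax": 0, "ay": 0, "az": 0},
  ],
)

```text
clock: 7.77
ee_pos: [0.4647, -0.202, 0.0558]
tool_rot: [0.047, 0.707, -0.046, 0.704]
ft_force: [0.4, 1.1, 0.4]
grip_width: -0.0
```

```bash
python3 - <<'E'
from h import *
F=[]
c=robot.calibration('wrist');im,d=robot.snapshot('wrist'); cv2.imwrite('pics/w10.png',im)
o=robot.get_obs();print(o['ee_pos'],o['grip_width'],o['ft_force'])
F.append(o['ft_force'])
plan([0.4645,-.2024,0.0535],np.radians(-7.5))
E
```

```text
[ 0.46484061 -0.20221362  0.05631871] -0.00012068721829616659 [ 1.0012868  -0.6281222  -0.11963965]
t 7.8167 shift [ 0.0141 -0.0012 -0.0015] turn [-0.0002 -0.0008 -0.0005] deg 0.2 toolz [ 0.991 -0.131  0.   ]
```

View pics/w10.png

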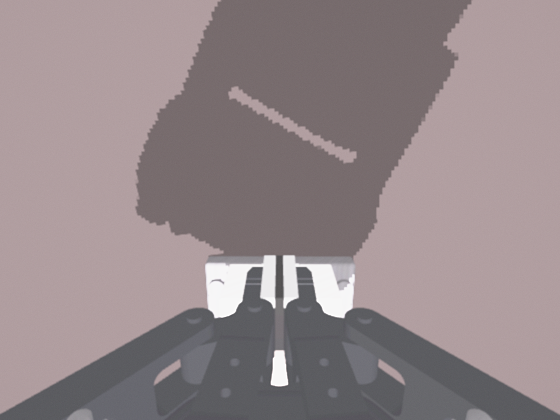

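Call:
arm_command(
  motion=[
    {"gripper": 0, "x": 0.014, "y": 0, "z": 0.02, "ax": 0, "ay": 0, "az": 0},
    {"gripper": 0, "x": 0.014, "y": 0, "z": 0.035, "ax": 0, "ay": 0, "az": 0},
    {"gripper": 0, "x": 0.014, "y": 0, "z": 0.05, "ax": 0, "ay": 0, "az": 0},
    {"gripper": 0, "x": 0.014, "y": 0, "z": 0.06, "ax": 0, "ay": 0, "az": 0},
    {"gripper": 0, "x": 0.014, "y": 0, "z": 0.07, "ax": 0, "ay": 0, "az": 0},
  ],
)

```text
clock: 8.23
ee_pos: [0.4786, -0.2039, 0.0533]
tool_rot: [0.047, 0.706, -0.046, 0.705]
ft_force: [-0.2, 0.4, 0.2]
grip_width: 0.0004
```

Call:
arm_command(
  motion=[
    {"gripper": 0, "x": 0, "y": 0, "z": 0.007, "ax": 0, "ay": 0, "az": 0},
    {"gripper": 0, "x": 0, "y": 0, "z": 0.014, "ax": 0, "ay": 0, "az": 0},
    {"gripper": 0, "x": 0, "y": 0, "z": 0.021, "ax": 0, "ay": 0, "az": 0},
    {"gripper": 0, "x": 0, "y": 0, "z": 0.028, "ax": 0, "ay": 0, "az": 0},
    {"gripper": 0, "x": 0, "y": 0, "z": 0.035, "ax": 0, "ay": 0, "az": 0},
  ],
)

```text
clock: 8.65
ee_pos: [0.485, -0.2047, 0.0531]
tool_rot: [0.047, 0.707, -0.046, 0.704]
ft_force: [-1.6, 0.6, 0.9]
grip_width: 0.0001
```

Call:
arm_command(
  motion=[
    {"gripper": 0, "x": 0, "y": 0, "z": 0.007, "ax": 0, "ay": 0, "az": 0},
    {"gripper": 0, "x": 0, "y": 0, "z": 0.014, "ax": 0, "ay": 0, "az": 0},
    {"gripper": 0, "x": 0, "y": 0, "z": 0.021, "ax": 0, "ay": 0, "az": 0},
    {"gripper": 0, "x": 0, "y": 0, "z": 0.028, "ax": 0, "ay": 0, "az": 0},
    {"gripper": 0, "x": 0, "y": 0, "z": 0.035, "ax": 0, "ay": 0, "az": 0},
  ],
)

```text
clock: 9.07
ee_pos: [0.4922, -0.2057, 0.0531]
tool_rot: [0.047, 0.707, -0.046, 0.705]
ft_force: [-1.4, 0.9, 1.4]
grip_width: -0.0005
```

```bash
cat >> h.py <<'E'
def bench(n=3):
    a=np.radians(-7.5); u=np.array([np.cos(a),np.sin(a),0]); F=[]
    for i in range(n):
        if i: robot.snapshot('top')
        o=robot.get_obs(); F.append(o['ft_force'])
    p=o['ee_pos']; x=p[0]*np.cos(a)+p[1]*np.sin(a)-.635; y=-p[0]*np.sin(a)+p[1]*np.cos(a)+.14
    F=np.array(F); print('t %.2f tcp bench mm'%o['clock'],np.round([x*1e3,y*1e3,p[2]*1e3],2),'axial',np.round(F@u,2),'Fmean',F.mean(0).round(2))
E
python3 - <<'E'
from h import *
im,d=robot.snapshot('side'); cv2.imwrite('pics/s11.png',cv2.resize(im[230:350,260:490],None,fx=3,fy=3,interpolation=cv2.INTER_CUBIC))
bench()
E
```

```text
t 9.22 tcp bench mm [-120.06    0.33   53.08] axial [-0.98  0.63 -0.18] Fmean [-0.2  -0.15 -0.16]
```

View pics/s11.png

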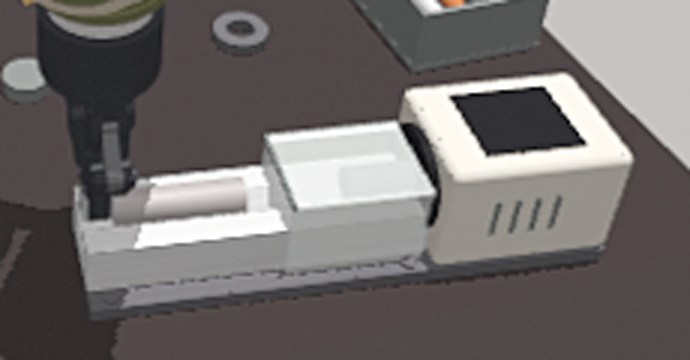

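Call:
arm_command(
  motion=[
    {"gripper": 0, "x": 0, "y": 0, "z": 0.014, "ax": 0, "ay": 0, "az": 0},
    {"gripper": 0, "x": 0, "y": 0, "z": 0.028, "ax": 0, "ay": 0, "az": 0},
    {"gripper": 0, "x": 0, "y": 0, "z": 0.042, "ax": 0, "ay": 0, "az": 0},
    {"gripper": 0, "x": 0, "y": 0, "z": 0.056, "ax": 0, "ay": 0, "az": 0},
    {"gripper": 0, "x": 0, "y": 0, "z": 0.07, "ax": 0, "ay": 0, "az": 0},
  ],
)

```text
clock: 9.63
ee_pos: [0.5063, -0.2075, 0.053]
tool_rot: [0.047, 0.707, -0.046, 0.705]
ft_force: [-1.0, 0.3, -0.1]
grip_width: 0.0002
```

Call:
arm_command(
  motion=[
    {"gripper": 0, "x": 0, "y": 0, "z": 0.014, "ax": 0, "ay": 0, "az": 0},
    {"gripper": 0, "x": 0, "y": 0, "z": 0.028, "ax": 0, "ay": 0, "az": 0},
    {"gripper": 0, "x": 0, "y": 0, "z": 0.042, "ax": 0, "ay": 0, "az": 0},
    {"gripper": 0, "x": 0, "y": 0, "z": 0.056, "ax": 0, "ay": 0, "az": 0},
    {"gripper": 0, "x": 0, "y": 0, "z": 0.07, "ax": 0, "ay": 0, "az": 0},
  ],
)

```text
clock: 10.05
ee_pos: [0.5201, -0.2094, 0.053]
tool_rot: [0.047, 0.707, -0.046, 0.705]
ft_force: [-1.2, -0.4, 0.6]
grip_width: 0.0001
```

```bash
python3 - <<'E'
from h import *
bench()
im,d=robot.snapshot('side'); cv2.imwrite('pics/s12.png',cv2.resize(im[230:350,260:490],None,fx=3,fy=3,interpolation=cv2.INTER_CUBIC))
E
```

```text
t 10.15 tcp bench mm [-91.78   0.3   53.03] axial [-1.18 -0.43  0.15] Fmean [-0.43  0.45  0.71]
```

View pics/s12.png

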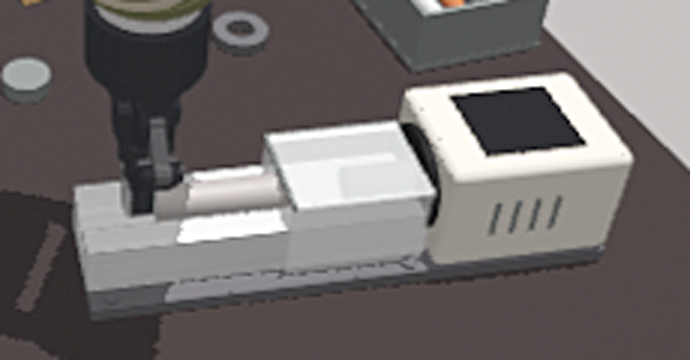

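The core slides along the groove and has just entered under the guard. Friction is about 1 N. Its far end is at about +9 mm.

Call:
arm_command(
  motion=[
    {"gripper": 0, "x": 0, "y": 0, "z": 0.014, "ax": 0, "ay": 0, "az": 0},
    {"gripper": 0, "x": 0, "y": 0, "z": 0.028, "ax": 0, "ay": 0, "az": 0},
    {"gripper": 0, "x": 0, "y": 0, "z": 0.042, "ax": 0, "ay": 0, "az": 0},
    {"gripper": 0, "x": 0, "y": 0, "z": 0.056, "ax": 0, "ay": 0, "az": 0},
    {"gripper": 0, "x": 0, "y": 0, "z": 0.07, "ax": 0, "ay": 0, "az": 0},
  ],
)

```text
clock: 10.62
ee_pos: [0.534, -0.2112, 0.053]
tool_rot: [0.047, 0.707, -0.046, 0.705]
ft_force: [-1.1, -0.1, -0.1]
grip_width: 0.0003
```

Call:
arm_command(
  motion=[
    {"gripper": 0, "x": 0, "y": 0, "z": 0.01, "ax": 0, "ay": 0, "az": 0},
    {"gripper": 0, "x": 0, "y": 0, "z": 0.02, "ax": 0, "ay": 0, "az": 0},
    {"gripper": 0, "x": 0, "y": 0, "z": 0.03, "ax": 0, "ay": 0, "az": 0},
    {"gripper": 0, "x": 0, "y": 0, "z": 0.04, "ax": 0, "ay": 0, "az": 0},
    {"gripper": 0, "x": 0, "y": 0, "z": 0.05, "ax": 0, "ay": 0, "az": 0},
  ],
)

```text
clock: 11.03
ee_pos: [0.5438, -0.2125, 0.053]
tool_rot: [0.047, 0.707, -0.046, 0.705]
ft_force: [-0.7, 0.3, -0.8]
grip_width: -0.0003
```

```bash
python3 - <<'E'
from h import *
bench()
im,d=robot.snapshot('side'); cv2.imwrite('pics/s13.png',cv2.resize(im[240:340,330:480],None,fx=5,fy=5,interpolation=cv2.INTER_CUBIC))
im,d=robot.snapshot('top'); cv2.imwrite('pics/t13.png',cv2.resize(im[140:260,400:480],None,fx=5,fy=5,interpolation=cv2.INTER_CUBIC))
E
```

```text
t 11.13 tcp bench mm [-67.91   0.25  52.97] axial [-0.72  0.01  0.39] Fmean [-0.11  0.03 -0.23]
```

View pics/s13.png

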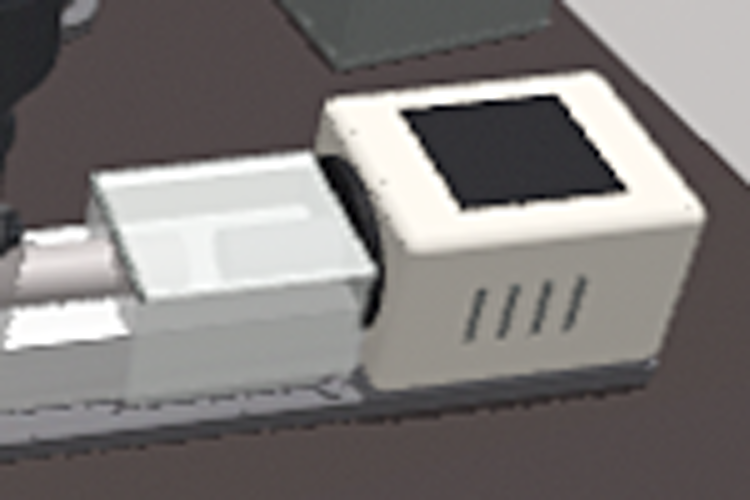

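View pics/t13.png

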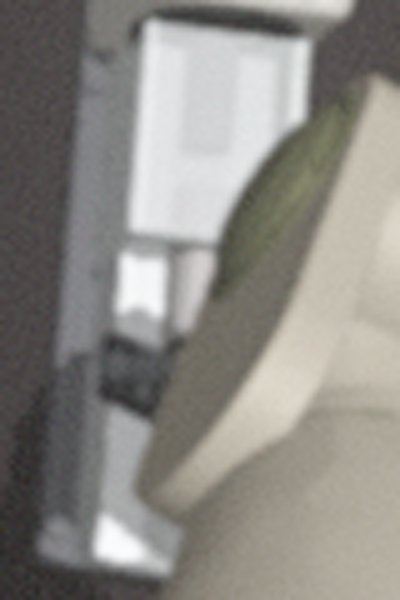

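Faint shapes under the guard show a gap of about 14 mm between the core's end and the pin (side crop columns 180 to 215). I push 8 mm, then fine steps.

Call:
arm_command(
  motion=[
    {"gripper": 0, "x": 0, "y": 0, "z": 0.008, "ax": 0, "ay": 0, "az": 0},
    {"gripper": 0, "x": 0, "y": 0, "z": 0.016, "ax": 0, "ay": 0, "az": 0},
    {"gripper": 0, "x": 0, "y": 0, "z": 0.024, "ax": 0, "ay": 0, "az": 0},
    {"gripper": 0, "x": 0, "y": 0, "z": 0.032, "ax": 0, "ay": 0, "az": 0},
    {"gripper": 0, "x": 0, "y": 0, "z": 0.04, "ax": 0, "ay": 0, "az": 0},
  ],
)

```text
clock: 11.65
ee_pos: [0.5517, -0.2136, 0.0529]
tool_rot: [0.047, 0.707, -0.046, 0.705]
ft_force: [-1.7, 0.3, 0.7]
grip_width: -0.0003
```

```bash
python3 - <<'E'
from h import *
bench(2)
im,d=robot.snapshot('side'); cv2.imwrite('pics/s14.png',cv2.resize(im[260:310,345:410],None,fx=11,fy=11,interpolation=cv2.INTER_CUBIC))
E
```

```text
t 11.70 tcp bench mm [-59.91   0.27  52.94] axial [-1.77  0.18] Fmean [-0.82 -0.12  0.35]
```

View pics/s14.png

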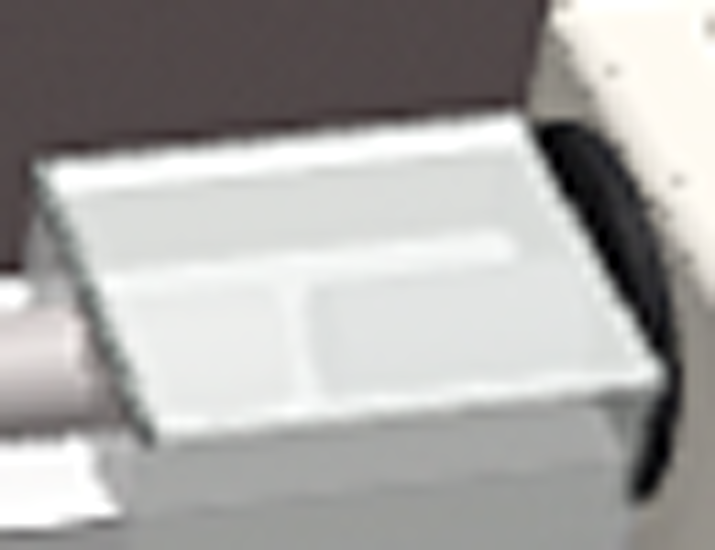

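The gap (columns 275–305 in the crop) is now about 6 mm. I go 3 mm slowly, then 1 mm calls.

Call:
arm_command(
  motion=[
    {"gripper": 0, "x": 0, "y": 0, "z": 0.003, "ax": 0, "ay": 0, "az": 0},
    {"gripper": 0, "x": 0, "y": 0, "z": 0.006, "ax": 0, "ay": 0, "az": 0},
    {"gripper": 0, "x": 0, "y": 0, "z": 0.009, "ax": 0, "ay": 0, "az": 0},
    {"gripper": 0, "x": 0, "y": 0, "z": 0.012, "ax": 0, "ay": 0, "az": 0},
    {"gripper": 0, "x": 0, "y": 0, "z": 0.015, "ax": 0, "ay": 0, "az": 0},
  ],
)

```text
clock: 12.17
ee_pos: [0.5545, -0.2139, 0.0529]
tool_rot: [0.047, 0.707, -0.046, 0.705]
ft_force: [-2.2, -0.6, 0.2]
grip_width: -0.0
```

Call:
arm_command(
  motion=[
    {"gripper": 0, "x": 0, "y": 0, "z": 0.001, "ax": 0, "ay": 0, "az": 0},
    {"gripper": 0, "x": 0, "y": 0, "z": 0.002, "ax": 0, "ay": 0, "az": 0},
    {"gripper": 0, "x": 0, "y": 0, "z": 0.003, "ax": 0, "ay": 0, "az": 0},
    {"gripper": 0, "x": 0, "y": 0, "z": 0.004, "ax": 0, "ay": 0, "az": 0},
    {"gripper": 0, "x": 0, "y": 0, "z": 0.005, "ax": 0, "ay": 0, "az": 0},
  ],
)

```text
clock: 12.58
ee_pos: [0.5555, -0.2141, 0.0529]
tool_rot: [0.047, 0.707, -0.046, 0.705]
ft_force: [-1.3, -0.2, 0.0]
grip_width: 0.0
```

```bash
python3 - <<'E'
from h import *
bench(3)
E
```

```text
t 12.68 tcp bench mm [-56.29   0.26  52.9 ] axial [-1.24 -1.19 -2.05] Fmean [-1.54 -0.22  0.05]
```

Call:
arm_command(
  motion=[
    {"gripper": 0, "x": 0, "y": 0, "z": 0.001, "ax": 0, "ay": 0, "az": 0},
    {"gripper": 0, "x": 0, "y": 0, "z": 0.002, "ax": 0, "ay": 0, "az": 0},
    {"gripper": 0, "x": 0, "y": 0, "z": 0.003, "ax": 0, "ay": 0, "az": 0},
    {"gripper": 0, "x": 0, "y": 0, "z": 0.004, "ax": 0, "ay": 0, "az": 0},
  ],
)

```text
clock: 13.02
ee_pos: [0.5563, -0.2142, 0.0529]
tool_rot: [0.047, 0.707, -0.046, 0.705]
ft_force: [-1.3, -0.2, 0.1]
grip_width: -0.0001
```

Call:
arm_command(
  motion=[
    {"gripper": 0, "x": 0, "y": 0, "z": 0.001, "ax": 0, "ay": 0, "az": 0},
    {"gripper": 0, "x": 0, "y": 0, "z": 0.002, "ax": 0, "ay": 0, "az": 0},
    {"gripper": 0, "x": 0, "y": 0, "z": 0.003, "ax": 0, "ay": 0, "az": 0},
  ],
)

```text
clock: 13.27
ee_pos: [0.5569, -0.2143, 0.0529]
tool_rot: [0.047, 0.707, -0.046, 0.705]
ft_force: [-1.4, -0.1, 0.6]
grip_width: 0.0001
```

```bash
python3 - <<'E'
from h import *
bench(3)
im,d=robot.snapshot('side'); cv2.imwrite('pics/s15.png',cv2.resize(im[260:310,345:410],None,fx=11,fy=11,interpolation=cv2.INTER_CUBIC))
E
```

```text
t 13.37 tcp bench mm [-54.85   0.26  52.93] axial [-1.36 -1.66 -1.08] Fmean [-1.4  -0.13  0.66]
```

View pics/s15.png

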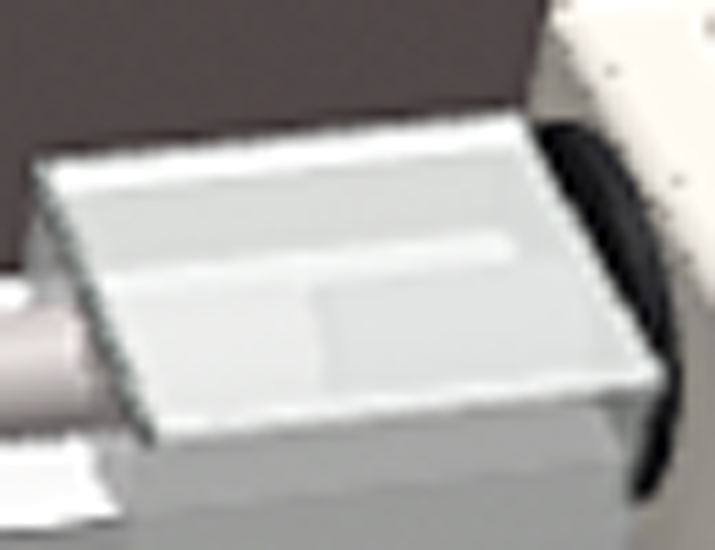

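The gap is almost gone, so contact is imminent. Smaller steps now, 0.5 mm per call.

Call:
arm_command(
  motion=[
    {"gripper": 0, "x": 0, "y": 0, "z": 0.001, "ax": 0, "ay": 0, "az": 0},
    {"gripper": 0, "x": 0, "y": 0, "z": 0.002, "ax": 0, "ay": 0, "az": 0},
    {"gripper": 0, "x": 0, "y": 0, "z": 0.0025, "ax": 0, "ay": 0, "az": 0},
  ],
)

```text
clock: 13.67
ee_pos: [0.5574, -0.2144, 0.0529]
tool_rot: [0.047, 0.707, -0.046, 0.705]
ft_force: [-1.9, -0.7, 1.4]
grip_width: 0.0001
```

Call:
arm_command(
  motion=[
    {"gripper": 0, "x": 0, "y": 0, "z": 0.001, "ax": 0, "ay": 0, "az": 0},
    {"gripper": 0, "x": 0, "y": 0, "z": 0.002, "ax": 0, "ay": 0, "az": 0},
    {"gripper": 0, "x": 0, "y": 0, "z": 0.0025, "ax": 0, "ay": 0, "az": 0},
  ],
)

```text
clock: 13.92
ee_pos: [0.5579, -0.2144, 0.0529]
tool_rot: [0.047, 0.707, -0.046, 0.705]
ft_force: [-1.3, -0.0, 0.1]
grip_width: -0.0001
```

```bash
python3 - <<'E'
from h import *
bench(3)
E
```

```text
t 14.02 tcp bench mm [-53.89   0.28  52.9 ] axial [-1.32 -2.46 -1.49] Fmean [-1.8  -0.19  0.26]
```

Call:
arm_command(
  motion=[
    {"gripper": 0, "x": 0, "y": 0, "z": 0.001, "ax": 0, "ay": 0, "az": 0},
    {"gripper": 0, "x": 0, "y": 0, "z": 0.002, "ax": 0, "ay": 0, "az": 0},
    {"gripper": 0, "x": 0, "y": 0, "z": 0.0025, "ax": 0, "ay": 0, "az": 0},
  ],
)

```text
clock: 14.27
ee_pos: [0.5584, -0.2145, 0.0529]
tool_rot: [0.047, 0.707, -0.046, 0.705]
ft_force: [-3.2, -0.5, 0.7]
grip_width: 0.0001
```

```bash
python3 - <<'E'
from h import *
bench(3)
im,d=robot.snapshot('side'); cv2.imwrite('pics/s16.png',cv2.resize(im[260:310,345:410],None,fx=11,fy=11,interpolation=cv2.INTER_CUBIC))
E
```

```text
t 14.37 tcp bench mm [-53.38   0.28  52.9 ] axial [-3.09 -1.84 -2.03] Fmean [-2.32  0.13  0.21]
```

View pics/s16.png

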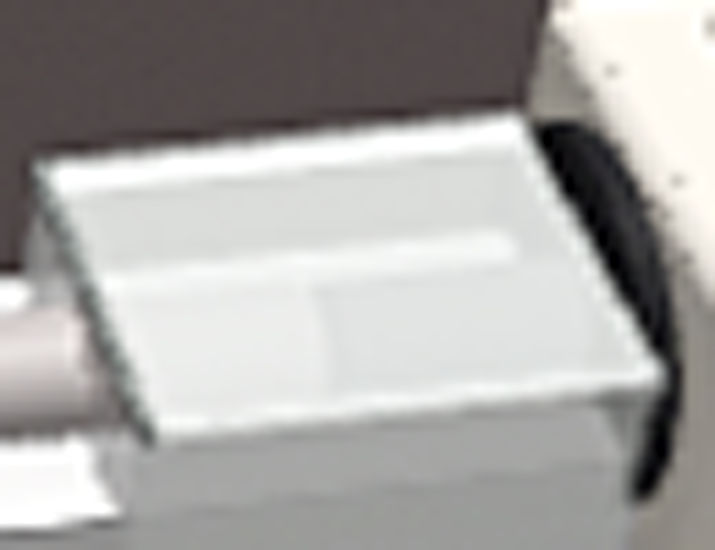

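Call:
arm_command(
  motion=[
    {"gripper": 0, "x": 0, "y": 0, "z": 0.001, "ax": 0, "ay": 0, "az": 0},
    {"gripper": 0, "x": 0, "y": 0, "z": 0.0015, "ax": 0, "ay": 0, "az": 0},
    {"gripper": 0, "x": 0, "y": 0, "z": 0.0015, "ax": 0, "ay": 0, "az": 0},
  ],
)

```text
clock: 14.67
ee_pos: [0.5587, -0.2145, 0.0529]
tool_rot: [0.047, 0.707, -0.046, 0.705]
ft_force: [-2.5, 0.3, 1.8]
grip_width: 0.0002
```

```bash
python3 - <<'E'
from h import *
bench(4)
E
```

```text
t 14.82 tcp bench mm [-53.11   0.26  52.92] axial [-2.53 -0.5  -1.26 -0.32] Fmean [-1.18 -0.13  0.62]
```

Call:
arm_command(
  motion=[
    {"gripper": 0, "x": 0, "y": 0, "z": 0.001, "ax": 0, "ay": 0, "az": 0},
    {"gripper": 0, "x": 0, "y": 0, "z": 0.002, "ax": 0, "ay": 0, "az": 0},
    {"gripper": 0, "x": 0, "y": 0, "z": 0.002, "ax": 0, "ay": 0, "az": 0},
  ],
)

```text
clock: 15.07
ee_pos: [0.5591, -0.2146, 0.0529]
tool_rot: [0.047, 0.707, -0.046, 0.705]
ft_force: [-1.2, -0.9, -0.0]
grip_width: 0.0001
```

```bash
python3 - <<'E'
from h import *
bench(3)
E
```

```text
t 15.17 tcp bench mm [-52.7    0.27  52.88] axial [-1.12 -0.77 -1.2 ] Fmean [-1.09 -0.36  1.12]
```

Call:
arm_command(
  motion=[
    {"gripper": 0, "x": 0, "y": 0, "z": 0.001, "ax": 0, "ay": 0, "az": 0},
    {"gripper": 0, "x": 0, "y": 0, "z": 0.002, "ax": 0, "ay": 0, "az": 0},
    {"gripper": 0, "x": 0, "y": 0, "z": 0.002, "ax": 0, "ay": 0, "az": 0},
  ],
)

```text
clock: 15.42
ee_pos: [0.5595, -0.2146, 0.0529]
tool_rot: [0.047, 0.707, -0.046, 0.705]
ft_force: [-2.1, -0.8, 0.7]
grip_width: -0.0002
```

Call:
arm_command(
  motion=[
    {"gripper": 0, "x": 0, "y": 0, "z": 0.001, "ax": 0, "ay": 0, "az": 0},
    {"gripper": 0, "x": 0, "y": 0, "z": 0.0015, "ax": 0, "ay": 0, "az": 0},
    {"gripper": 0, "x": 0, "y": 0, "z": 0.0015, "ax": 0, "ay": 0, "az": 0},
  ],
)

```text
clock: 15.67
ee_pos: [0.5598, -0.2146, 0.0529]
tool_rot: [0.047, 0.707, -0.046, 0.705]
ft_force: [-1.5, -0.2, 1.1]
grip_width: 0.0001
```

```bash
python3 - <<'E'
from h import *
bench(3)
im,d=robot.snapshot('top'); cv2.imwrite('pics/t17.png',cv2.resize(im[140:200,410:480],None,fx=10,fy=10,interpolation=cv2.INTER_CUBIC))
E
```

```text
t 15.77 tcp bench mm [-52.     0.28  52.9 ] axial [-1.51 -1.14 -1.6 ] Fmean [-1.48 -0.38  0.41]
```

View pics/t17.png

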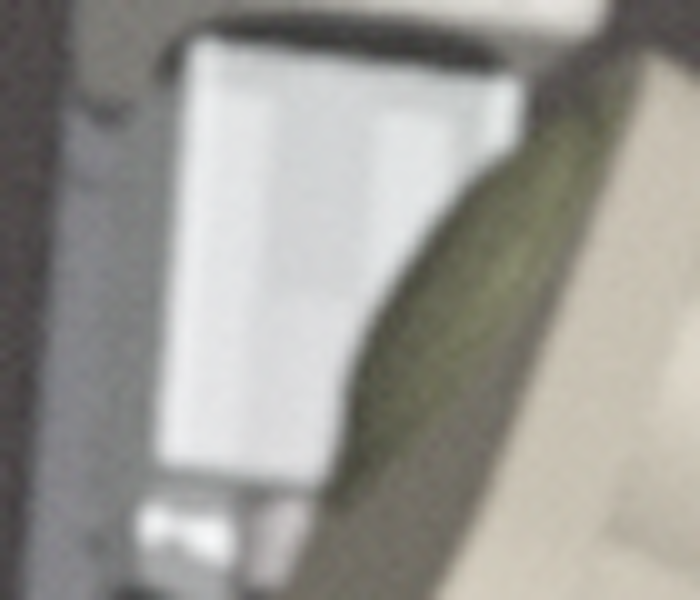

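Call:
arm_command(
  motion=[
    {"gripper": 0, "x": 0, "y": 0, "z": 0.001, "ax": 0, "ay": 0, "az": 0},
    {"gripper": 0, "x": 0, "y": 0, "z": 0.002, "ax": 0, "ay": 0, "az": 0},
    {"gripper": 0, "x": 0, "y": 0, "z": 0.002, "ax": 0, "ay": 0, "az": 0},
  ],
)

```text
clock: 16.07
ee_pos: [0.5602, -0.2147, 0.0529]
tool_rot: [0.047, 0.707, -0.046, 0.705]
ft_force: [-1.7, -0.1, 0.8]
grip_width: -0.0001
```

```bash
python3 - <<'E'
from h import *
bench(2)
E
```

```text
t 16.12 tcp bench mm [-51.59   0.28  52.9 ] axial [-1.72 -1.09] Fmean [-1.47 -0.42  0.73]
```

Call:
arm_command(
  motion=[
    {"gripper": 0, "x": 0, "y": 0, "z": 0.001, "ax": 0, "ay": 0, "az": 0},
    {"gripper": 0, "x": 0, "y": 0, "z": 0.0015, "ax": 0, "ay": 0, "az": 0},
    {"gripper": 0, "x": 0, "y": 0, "z": 0.0015, "ax": 0, "ay": 0, "az": 0},
  ],
)

```text
clock: 16.37
ee_pos: [0.5605, -0.2147, 0.0529]
tool_rot: [0.047, 0.707, -0.046, 0.705]
ft_force: [-1.6, 0.3, 1.2]
grip_width: -0.0001
```

```bash
python3 - <<'E'
from h import *
bench(3)
E
```

```text
t 16.47 tcp bench mm [-51.29   0.27  52.87] axial [-1.66 -2.07 -0.71] Fmean [-1.51 -0.15  0.94]
```

Call:
arm_command(
  motion=[
    {"gripper": 0, "x": 0, "y": 0, "z": 0.001, "ax": 0, "ay": 0, "az": 0},
    {"gripper": 0, "x": 0, "y": 0, "z": 0.002, "ax": 0, "ay": 0, "az": 0},
    {"gripper": 0, "x": 0, "y": 0, "z": 0.002, "ax": 0, "ay": 0, "az": 0},
  ],
)

```text
clock: 16.72
ee_pos: [0.5609, -0.2148, 0.0529]
tool_rot: [0.047, 0.707, -0.046, 0.705]
ft_force: [-1.7, -0.1, 0.8]
grip_width: -0.0001
```

Call:
arm_command(
  motion=[
    {"gripper": 0, "x": 0, "y": 0, "z": 0.001, "ax": 0, "ay": 0, "az": 0},
    {"gripper": 0, "x": 0, "y": 0, "z": 0.002, "ax": 0, "ay": 0, "az": 0},
    {"gripper": 0, "x": 0, "y": 0, "z": 0.002, "ax": 0, "ay": 0, "az": 0},
  ],
)

```text
clock: 16.97
ee_pos: [0.5613, -0.2148, 0.0529]
tool_rot: [0.047, 0.707, -0.046, 0.705]
ft_force: [-1.8, 0.1, -0.1]
grip_width: -0.0
```

```bash
python3 - <<'E'
from h import *
bench(3)
E
```

```text
t 17.07 tcp bench mm [-50.47   0.27  52.91] axial [-1.76 -1.64 -0.66] Fmean [-1.47 -0.75  0.21]
```

Call:
arm_command(
  motion=[
    {"gripper": 0, "x": 0, "y": 0, "z": 0.001, "ax": 0, "ay": 0, "az": 0},
    {"gripper": 0, "x": 0, "y": 0, "z": 0.002, "ax": 0, "ay": 0, "az": 0},
    {"gripper": 0, "x": 0, "y": 0, "z": 0.002, "ax": 0, "ay": 0, "az": 0},
  ],
)

```text
clock: 17.32
ee_pos: [0.5617, -0.2149, 0.0529]
tool_rot: [0.047, 0.707, -0.046, 0.705]
ft_force: [-2.1, -0.2, 1.9]
grip_width: -0.0001
```

Call:
arm_command(
  motion=[
    {"gripper": 0, "x": 0, "y": 0, "z": 0.001, "ax": 0, "ay": 0, "az": 0},
    {"gripper": 0, "x": 0, "y": 0, "z": 0.002, "ax": 0, "ay": 0, "az": 0},
    {"gripper": 0, "x": 0, "y": 0, "z": 0.002, "ax": 0, "ay": 0, "az": 0},
  ],
)

```text
clock: 17.57
ee_pos: [0.5619, -0.2149, 0.0529]
tool_rot: [0.047, 0.707, -0.046, 0.704]
ft_force: [-3.3, -1.0, 1.9]
grip_width: 0.0001
```

```bash
python3 - <<'E'
from h import *
bench(3)
im,d=robot.snapshot('side'); im=cv2.resize(im[260:310,345:410],None,fx=11,fy=11,interpolation=cv2.INTER_CUBIC)
cv2.imwrite('pics/s18.png',im)
E
```

```text
t 17.67 tcp bench mm [-49.88   0.28  52.87] axial [-3.17 -3.1  -3.86] Fmean [-3.5  -0.73  1.57]
```

View pics/s18.png

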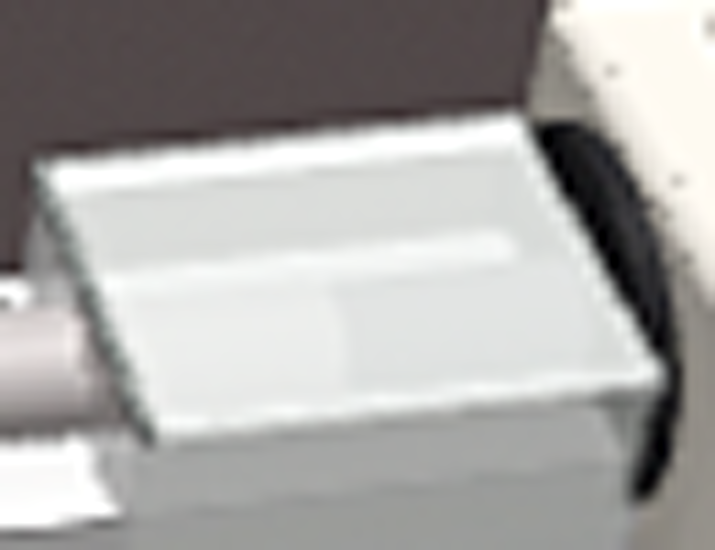

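Contact: the force now holds at 3.1–3.9 N and the tool lags behind its command. I build up gently in 0.2 mm steps.

Call:
arm_command(
  motion=[
    {"gripper": 0, "x": 0, "y": 0, "z": 0.001, "ax": 0, "ay": 0, "az": 0},
    {"gripper": 0, "x": 0, "y": 0, "z": 0.001, "ax": 0, "ay": 0, "az": 0},
  ],
)

```text
clock: 17.88
ee_pos: [0.562, -0.2149, 0.0529]
tool_rot: [0.047, 0.707, -0.046, 0.704]
ft_force: [-4.7, 0.5, 2.4]
grip_width: 0.0003
```

```bash
python3 - <<'E'
from h import *
bench(3)
E
```

```text
t 17.98 tcp bench mm [-49.75   0.29  52.85] axial [-4.77 -5.49 -4.79] Fmean [-5.01  0.38  2.83]
```

Call:
arm_command(
  motion=[
    {"gripper": 0, "x": 0, "y": 0, "z": 0.001, "ax": 0, "ay": 0, "az": 0},
    {"gripper": 0, "x": 0, "y": 0, "z": 0.001, "ax": 0, "ay": 0, "az": 0},
  ],
)

```text
clock: 18.15
ee_pos: [0.5621, -0.2149, 0.0529]
tool_rot: [0.047, 0.707, -0.046, 0.704]
ft_force: [-5.8, -0.7, 2.7]
grip_width: -0.0002
```

```bash
python3 - <<'E'
from h import *
bench(3)
E
```

```text
t 18.25 tcp bench mm [-49.64   0.27  52.86] axial [-5.65 -6.09 -5.65] Fmean [-5.9  -0.4   2.89]
```

Call:
arm_command(
  motion=[
    {"gripper": 0, "x": 0, "y": 0, "z": 0.001, "ax": 0, "ay": 0, "az": 0},
    {"gripper": 0, "x": 0, "y": 0, "z": 0.0015, "ax": 0, "ay": 0, "az": 0},
    {"gripper": 0, "x": 0, "y": 0, "z": 0.0015, "ax": 0, "ay": 0, "az": 0},
  ],
)

```text
clock: 18.5
ee_pos: [0.5622, -0.2149, 0.0529]
tool_rot: [0.047, 0.707, -0.046, 0.704]
ft_force: [-7.4, -0.1, 3.7]
grip_width: 0.0002
```

```bash
python3 - <<'E'
from h import *
bench(6)
E
```

```text
t 18.75 tcp bench mm [-49.59   0.31  52.84] axial [-7.28 -7.6  -7.51 -7.06 -8.06 -6.9 ] Fmean [-7.45  0.11  3.56]
```

Held at 7.4 N for more than 0.3 s, which leaves roughly 5–6 N on the pin after friction. Backing off gently.

Call:
arm_command(
  motion=[
    {"gripper": 0, "x": 0, "y": 0, "z": -0.002, "ax": 0, "ay": 0, "az": 0},
    {"gripper": 0, "x": 0, "y": 0, "z": -0.005, "ax": 0, "ay": 0, "az": 0},
    {"gripper": 0, "x": 0, "y": 0, "z": -0.012, "ax": 0, "ay": 0, "az": 0},
    {"gripper": 0, "x": 0, "y": 0, "z": -0.05, "ax": 0, "ay": 0, "az": 0},
    {"gripper": 0, "x": 0, "y": 0, "z": -0.15, "ax": 0, "ay": 0, "az": 0},
  ],
)

```text
clock: 19.17
ee_pos: [0.5343, -0.2113, 0.053]
tool_rot: [0.047, 0.706, -0.046, 0.706]
ft_force: [0.2, -0.1, -0.4]
grip_width: 0.0001
```

Call:
arm_command(
  motion=[
    {"gripper": 0, "x": 0, "y": 0, "z": -0.1, "ax": 0, "ay": 0, "az": 0},
    {"gripper": 0, "x": -0.1, "y": 0, "z": -0.2, "ax": 0, "ay": 0, "az": 0},
    {"gripper": 0, "x": -0.3, "y": 0, "z": -0.3, "ax": 0, "ay": 0, "az": 0},
    {"gripper": 0, "x": -0.5, "y": 0, "z": -0.4, "ax": 0, "ay": 0, "az": 0},
    {"gripper": 0, "x": -0.6, "y": 0, "z": -0.4, "ax": 0, "ay": 0, "az": 0},
  ],
)

```text
clock: 19.58
ee_pos: [0.4529, -0.2007, 0.1762]
tool_rot: [0.047, 0.706, -0.046, 0.705]
ft_force: [0.6, -0.3, 0.3]
grip_width: 0.0
```

```bash
python3 - <<'E'
from h import *
o=robot.get_obs(); print(o['ee_pos'],o['clock'],o['ft_force'])
im,d=robot.snapshot('side'); cv2.imwrite('pics/s20.png',cv2.resize(im[260:310,345:410],None,fx=11,fy=11,interpolation=cv2.INTER_CUBIC)); cv2.imwrite('pics/s20f.png',im)
c=robot.calibration('wrist');im,d=robot.snapshot('wrist'); cv2.imwrite('pics/w20.png',im)
W=cloud(c,d); a=np.radians(-7.5); Rt=np.array([[np.cos(a),np.sin(a)],[-np.sin(a),np.cos(a)]]); Q=W[...,:2]@Rt.T-np.array([.635,-.14])
k=(W[...,2]>.06)&(W[...,2]<.071)&(np.abs(Q[...,1])<.014)&(Q[...,0]<0)&(Q[...,0]>-.08)
print(k.sum()); 
if k.sum(): print(Q[k][:,0].min(),Q[k].mean(0),W[k][:,2].max())
E
```

```text
[ 0.45285625 -0.20069131  0.17623857] 19.5833 [ 0.5938052  -0.30852626  0.33296432]
189
-0.01993787918090051 [-0.00931855 -0.0027064 ] 0.06899510393851249
```

View pics/s20.png

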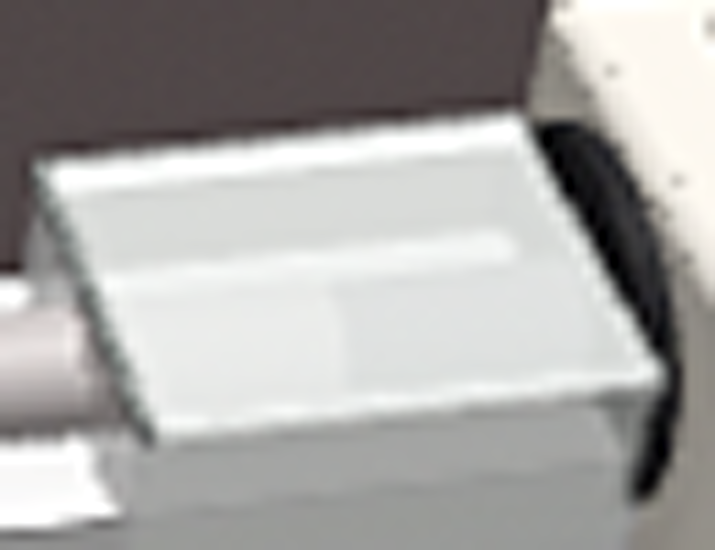

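View pics/w20.png

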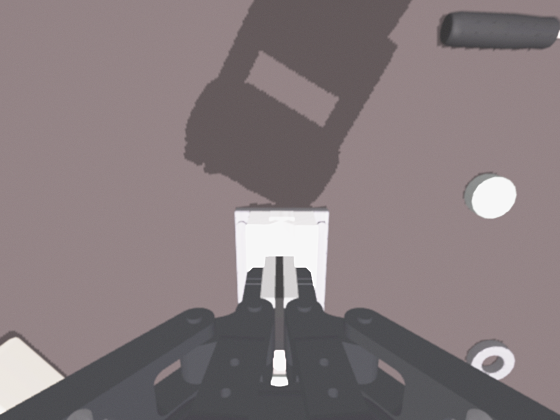

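View pics/s20f.png

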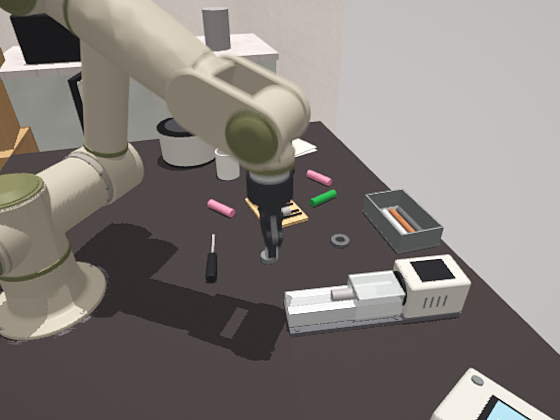

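The core stays against the pin with no gap visible at column 340 of the crop, and the gripper is clear. I let the arm come to rest, do a final check of the core's near end and the rack, and hand in.

Call:
arm_command(
  motion=[
    {"gripper": 0, "x": 0, "y": 0, "z": 0, "ax": 0, "ay": 0, "az": 0},
    {"gripper": 0, "x": 0, "y": 0, "z": 0, "ax": 0, "ay": 0, "az": 0},
    {"gripper": 0, "x": 0, "y": 0, "z": 0, "ax": 0, "ay": 0, "az": 0},
    {"gripper": 0, "x": 0, "y": 0, "z": 0, "ax": 0, "ay": 0, "az": 0},
  ],
)

```text
clock: 20.02
ee_pos: [0.4539, -0.2006, 0.172]
tool_rot: [0.048, 0.707, -0.045, 0.704]
ft_force: [0.1, 1.0, -0.1]
grip_width: -0.0005
```

```bash
python3 - <<'E'
from h import *
o=robot.get_obs(); print(o['ee_pos'],o['clock'],np.abs(o['dq']).max(),o['ft_force'])
a=np.radians(-7.5); Rt=np.array([[np.cos(a),np.sin(a)],[-np.sin(a),np.cos(a)]])
for n in('top','side'):
    c=robot.calibration(n);im,d=robot.snapshot(n); cv2.imwrite('pics/%s21.png'%n,im)
    W=cloud(c,d); Q=W[...,:2]@Rt.T-np.array([.635,-.14])
    k=(W[...,2]>.058)&(W[...,2]<.071)&(np.abs(Q[...,1])<.014)&(Q[...,0]<0)&(Q[...,0]>-.12)
    print(n,k.sum(), k.sum() and (Q[k][:,0].min(),Q[k].mean(0)))
E
```

```text
[ 0.45389647 -0.20058066  0.17203442] 20.0167 0.004289083818770508 [ 0.05023349  1.01179787 -0.11358906]
top 181 (np.float64(-0.037559851309801884), array([-0.01936605,  0.00318665]))
side 183 (np.float64(-0.038299699870042336), array([-0.01992944, -0.00367643]))
```

View pics/top21.png

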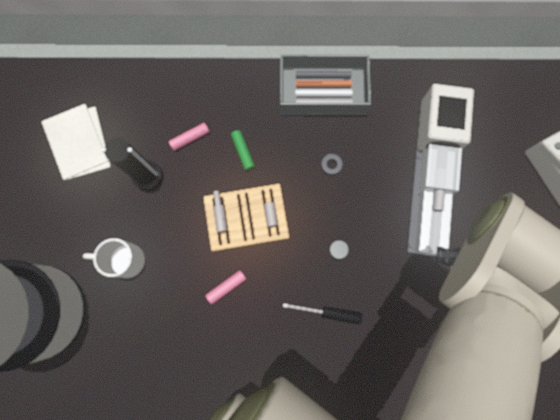

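The middle place of the rack is empty and the stub and necked piece are unchanged. The core's near end is at -38 mm, where contact put it.

```bash
python3 -c "
from plant import robot
print(robot.sign_off())"
```

```text
the job is handed in; nothing more can be done
None
```

The core is home against the stop, and I handed the job in at about 20 s of the 72 s allowed. I took the long plain core from the rack's middle place, laid it in the open groove and released it. I then pushed it under the guard with closed fingers in small steps.

**Seating force:** The push force stayed at 1–2 N while sliding and rose steadily once the core met the pin. I held it at about 7.4 N for over 0.3 s, which I estimate left 5–6 N on the pin after friction. Then I backed off.

**Last checks:**
- The core's near end is 38 mm before the guard mouth by both cameras, which matches where contact occurred.
- No gap shows between the core and the pin.
- The stub, the necked piece and the other items look unmoved, and the gripper is clear.
- One depth reading from the wrist camera put the near end at -20 mm. The fingers blocked part of that view, so I disregarded it.

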